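# Free the locating block from the mould

### The job

Lift the bent steel keeper off the mould and hang it astride the rail, letting go of it there. Then take the locating block by its head and rock it side to side, towards one sliding plate and then the other, until both plates have been pushed back and it is free, and lift it straight up until its foot is just clear above the plates, about 15 mm. Finish while still holding the block there, upright over its slot; do not put it down, and leave the other things on the bench where they are.

Things in the scene. Friction and masses are not known exactly. Their poses are not given: they have to be found in the camera images.
- mould_mouth (a point): Centre of the block's slot, level with the top of the two sliding plates and 6 mm above the mould's deck. x and y lie in the deck, z up. The slot is tight along x (1.5 mm play); along y it flares, so the block can rock in the y-z plane about its foot, which stands 45 mm below this point in a pocket that keeps it from sliding sideways
- mould: Fixed tan fibreglass box, 180 x 180 mm, flat deck 105 mm above the bench; origin at the centre of its underside, axes as mould_mouth
- plate_left (a joint): How far the steel plate on the mould's +y side of the block is pushed outward along +y: 0 at the start, at most 0.009 m. Two flat plates, 36 x 46 x 6 mm, stiff to slide (16 N each), stay where pushed. Their inner edges stand 4 mm deep in notches in the block's sides, 39 to 45 mm above its foot: pulled straight up the block rises 6 mm and locks
- plate_right (a joint): The same for the plate on the -y side, pushed outward along -y. Rocking the block towards a plate pushes it (0.5 mm play). The block passes once each stands above 0.004; 0.0055 or more leaves a margin and takes 0.15 to 0.2 rad (9 to 11 degrees) of lean of the hand each way, about the foot. Well beyond that the opposite notch catches
- block_head (a point): Middle of the locating block's head, where it is gripped: 36 mm along y, 26 mm along x, 49 mm high (24.5 mm above and below this point), dark tan resin, block mass about 0.18 kg. At the start it stands upright, axes along the mould's, this point 29 mm above mould_mouth, under the keeper
- block_foot (a point): Centre of the block's flat underside (16 mm along y, 26 mm along x), 74 mm below block_head. The block is 98 mm tall; its stem below the notches is 36 mm along y
- block: The block; same point and axes as block_foot
- keeper_grip (a point): Grip point of the loose keeper, a steel strap 40 mm wide (along y) bent to an upturned U over the block, legs on its +x and -x sides, axes along the mould's, 0.25 kg. Gripped by a wooden upright, 12 mm along y, 24 mm along x, from 23 mm below to 17 mm above this point
- keeper: Keeper; origin between its leg ends, 96 mm below keeper_grip, same axes. Its flat inside top, 24 mm wide, is 28 mm below keeper_grip and slopes down at 45 degrees to the legs, 68 mm apart inside. Hung on the bar it balances by itself
- rail_mid (a point): Middle of the rail's bar: round steel, 16 mm diameter, along its own y, axis 140 mm above the bench, posts 130 mm either side with nothing above the bar. The keeper hangs with its legs either side of the bar (its y along the bar), its grip then 36 mm above this point
- rail: The fixed rail stand; origin on the bench below the middle of the bar, axes as rail_mid
- tin: Bystander: tin can, 56 mm diameter, 100 mm tall, between mould and rail; origin at its base
- figure: Bystander: wax-coloured turned figure, 122 mm tall; origin at its base
- pot: Bystander: grey plastic pot, 90 mm across, 75 mm tall; origin at its base
- brush: Bystander: brush lying on the bench; origin at the middle of its underside
- scraper: Bystander: scraper lying on the bench; origin at the middle of its underside
- hammer: Bystander: hammer lying on the bench; origin at the middle of its underside
- wedge: Bystander: small wooden slip 45 x 22 x 18 mm lying on the mould's deck near its corner; origin at its underside

How it is judged:
By the outcome, as a careful person would: the job done as asked, in the order asked, and still so for the second after the job is handed in, while the arm keeps its last pose, push and grip.
It also fails if it takes over 67 s, if anything falls off the work surface, if the arm or the gripper's body presses on something with over 40 N, if the wrist force passes 120 N, or if a joint passes its speed limit or range.

### The arm

A 6-joint arm with a two-finger parallel gripper is mounted at the origin on the work surface. World frame = base frame: x ahead of the robot, y to its left, z up, the work surface at z = 0. Lengths are in m, angles in degrees, forces in N, time in s.
With the tool pointing down it reaches from about 0.4 to 0.825 m from the base axis. Payload 7 kg.
Tool frame: the origin (TCP) lies at the very end of the fingers, on their centre line; the grasp point (between the pads) lies 19 mm behind it; z points along the fingers, y is the direction in which the jaws open and shut (so a half turn about z gives the same grasp; the last joint's range is limited). The gripper opens to 88 mm and grips with 3 to 60 N. Pads are 19 mm wide; open, the fingers measure 130 mm over their backs; the gripper's body (78 mm by 193 mm) begins 47 mm behind the grasp point.
Start: joints at [-47.435, 20.546, 0.682, 0, -70.136, -16.507], TCP at [0.296, -0.606, 0.227] pointing down, gripper open.
Joint ranges: [-176.03, 176.03], [-82.01, 121.73], [-58.28, 71.71], [-173.87, 95.51], [-174.79, -0.11], [-173.66, 173.66]. Speed limits (degrees/s): [136.94, 136.94, 172.46, 180, 180, 180].

### API

Orientations are given as [roll, pitch, yaw] about the fixed x, y, z axes, in that order (R = Rz(yaw) Ry(pitch) Rx(roll)).
In Python, from plant import ctrl gives the robot as it stands.
- The arm moves only by the tool move_arm, never from a script. Its argument "increments" is a list of rows, each a list of 2 entries, a list of its own where there are three numbers: the shift along the world's x, y, z in mm, then the turn about the world's z in rad. A call has exactly 8 rows; each row shifts and turns the pose as measured when the row begins; what a row does not reach is not made up. A row lasts 1/10 s, in which the tool goes at most 50 mm and 8.59 degrees, less where a joint would pass 70% of its speed; a pose out of reach is approached as far as the arm can. A call with a gripper value outside its range is refused whole. "jaw" is the gripper command: -1 is shut, 1 is fully open, values between are in proportion, set as the call begins (left out, the last holds). The fingers move at their own pace and stop on an object; the grip force is fixed at half the most. Time passes only in rows, so rows that do not move let the fingers close, or fill a call up. It gives the time, the measured TCP pose, the force and the opening at its end, in the units of the state.
- ctrl.get_obs(): the state, without advancing time (a new reading comes with each control period).
- ctrl.snapshot(name): name is "scene" or "top" or "wrist"; returns a dict with "color" (400x640x3 uint8, red, green, blue), "fx", "fy", "cx", "cy" (pixels), "R" (3x3) and "t" (3): a world point X has camera coordinates R X + t. Camera axes: x right, y down, z forward; pixel columns grow to the right and rows downward; lengths in m; the calibration is good to about 2 mm. A picture is of the moment at which its call begins. There is no depth.
- ctrl.close_job(): hands the job in, once; it reports no verdict.
The state is a dict: "clock": time; "joint_pos": joint angles; "qvel": joint speeds; "tau": joint torques, N m; "tool_pos": TCP position; "orientation": TCP orientation; "force": force on the tool from outside, world axes, zero at the start; "moment": the same for the moment, N m; "opening": finger opening in m.
Only numpy, scipy, OpenCV 4.12 (cv2) and the standard library are available. Lean on these libraries where they do the work, as an engineer would, in place of code of your own. Each camera call takes 0.05 s, during which the arm holds its last target.

## Working session

There is one attempt and no reset: what is moved stays moved. The work goes in short steps, Python scripts to look and compute and a tool call to move; the robot and the scene stay as the last step left them, time stands still between calls to the robot, and variables do not carry over. Pictures are saved under pics/ and viewed, and the job is handed in when it is done.

Besides the shell and the picture viewer there is one more tool, called after "Call:" as name(argument=value, ...) on one line, values as JSON. move_arm: Moves the arm, as the interface text tells. Its arguments: {"type":"object","properties":{"increments":{"type":"array","items":{"type":"array"}},"jaw":{"type":"number"}},"required":["increments"]}

```bash
ls; mkdir -p pics
python3 - <<'E'
from plant import ctrl
import cv2
print(ctrl.get_obs())
for n in("scene","top","wrist"):
    s=ctrl.snapshot(n); cv2.imwrite(f"pics/{n}0.png",s["color"][:,:,::-1])
    print(n,s["fx"],s["fy"],s["cx"],s["cy"],s["R"],s["t"])
E
```

```text
pics
{'clock': 0.0, 'joint_pos': array([-4.74368849e+01,  2.05908116e+01,  6.34437719e-01, -2.01934907e-02,
       -7.01332103e+01, -1.65084804e+01]), 'qvel': array([ 0.00494327,  0.05618659,  0.08158781, -0.01548466,  0.05127511,
       -0.03551907]), 'tau': array([-1.24684384e-04, -5.82724643e+01,  2.93055296e+01,  6.99744165e+00,
        6.64417574e-03, -1.48662589e-04]), 'tool_pos': array([ 0.29627178, -0.60598366,  0.22563451]), 'orientation': array([ 1.79908714e+02, -7.25780232e-03, -1.53952237e+02]), 'force': array([ 0.57251114,  0.23741603, -0.8631042 ]), 'moment': array([-0.02869775,  0.02805705,  0.02767419]), 'opening': 0.08804796790488983}
scene 379.6764415411549 379.6764415411549 311.464981953147 192.1035928675745 [[-0.73145907  0.68180204  0.01065887]
 [ 0.38060779  0.42119831 -0.82324339]
 [-0.56577852 -0.598112   -0.5675885 ]] [ 0.46125595 -0.03094975  1.66049747]
top 480.2618511887491 480.2618511887491 326.0515390198752 197.60568707192616 [[ 0.0091391  -0.99994247  0.00561536]
 [-0.99297992 -0.00973745 -0.11788157]
 [ 0.11792946 -0.00449861 -0.99301178]] [-0.10555099  0.54381607  1.74087262]
wrist 303.8785343116118 303.8785343116118 321.5616021328779 199.80570827898634 [[-0.43832051  0.89881744  0.00153237]
 [ 0.86760076  0.42265063  0.26198352]
 [ 0.2348277   0.11616223 -0.96507113]] [ 0.67438426 -0.03226876  0.39036222]
```

View pics/scene0.png

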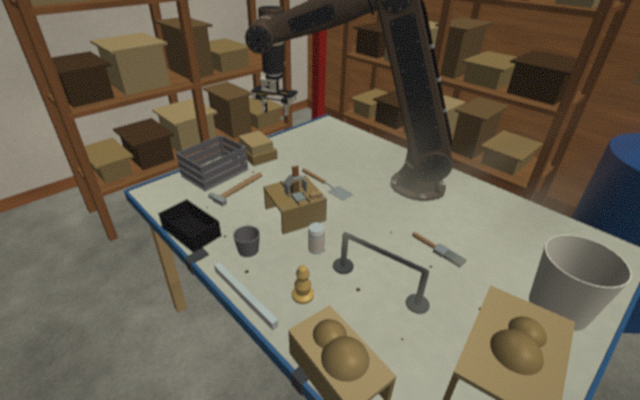

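View pics/top0.png

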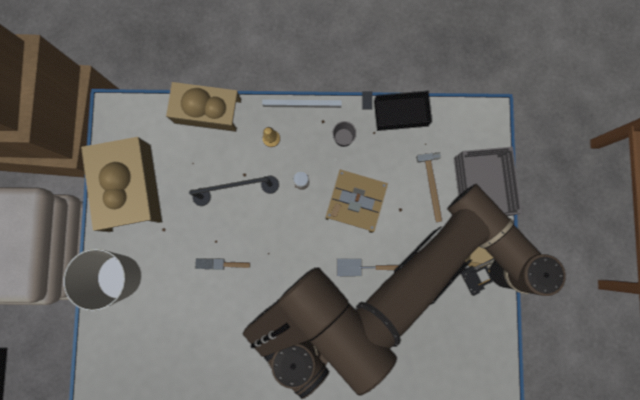

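View pics/wrist0.png

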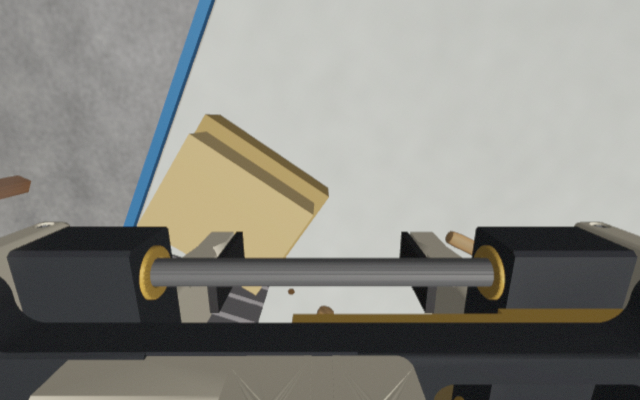

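Run:
```python
import cv2
a=cv2.imread("pics/top0.png")
cv2.imwrite("pics/top_m.png",cv2.resize(a[160:240,310:405],None,fx=8,fy=7.4,interpolation=cv2.INTER_CUBIC)[:600])
cv2.imwrite("pics/top_r.png",cv2.resize(a[165:215,185:315],None,fx=6,fy=6,interpolation=cv2.INTER_CUBIC))
b=cv2.imread("pics/scene0.png")
cv2.imwrite("pics/sc_m.png",cv2.resize(b[155:240,255:335],None,fx=7,fy=7,interpolation=cv2.INTER_CUBIC))
cv2.imwrite("pics/sc_r.png",cv2.resize(b[220:320,320:440],None,fx=6,fy=6,interpolation=cv2.INTER_CUBIC))
```

```text
(no output)
```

View pics/top_m.png

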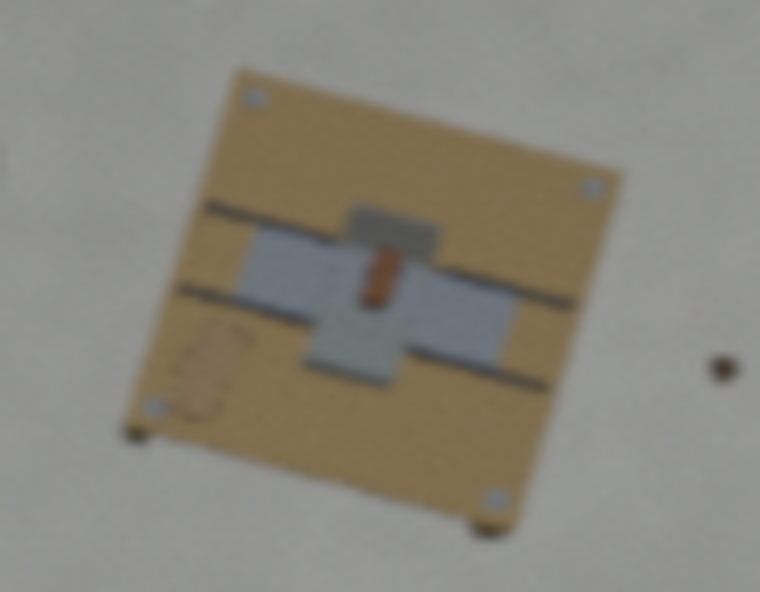

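View pics/top_r.png

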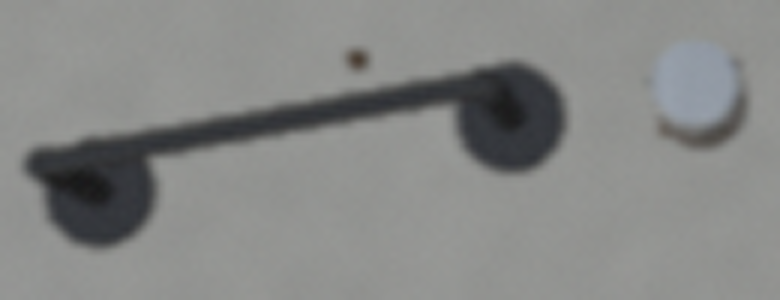

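View pics/sc_m.png

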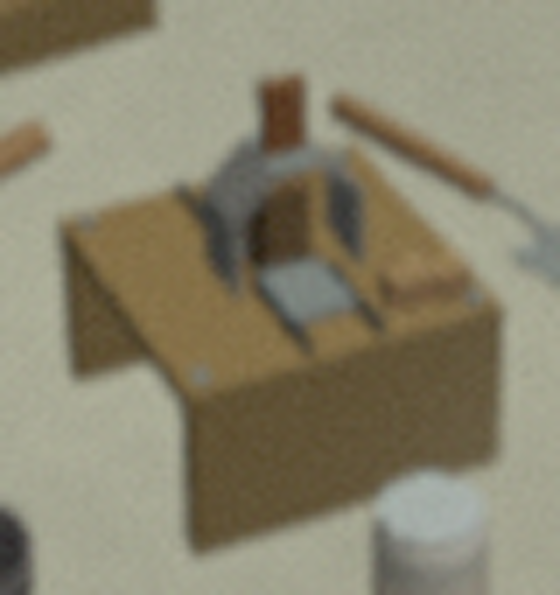

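View pics/sc_r.png

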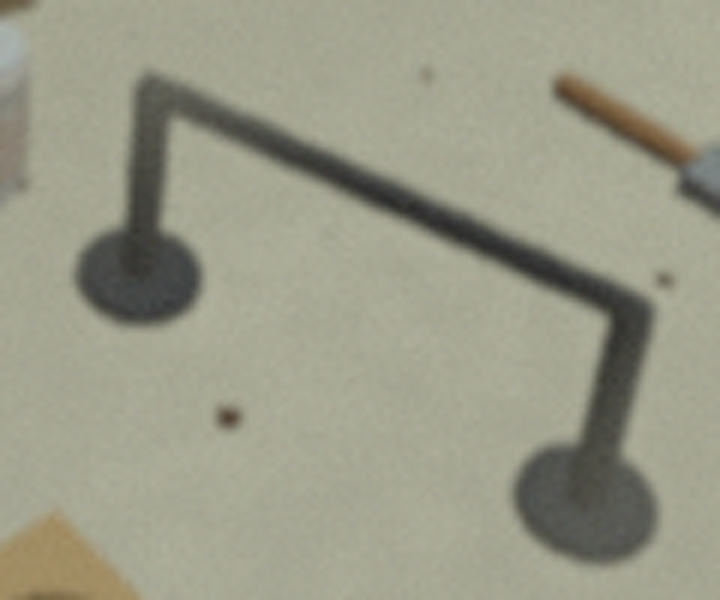

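```bash
cat > h.py <<'E'
import numpy as np
from scipy.optimize import least_squares
from plant import ctrl
def proj(s,X):
    c=np.atleast_2d(X)@s["R"].T+s["t"]; return np.c_[s["fx"]*c[:,0]/c[:,2]+s["cx"],s["fy"]*c[:,1]/c[:,2]+s["cy"]]
def ray(s,uv,z):
    d=s["R"].T@np.array([(uv[0]-s["cx"])/s["fx"],(uv[1]-s["cy"])/s["fy"],1]); C=-s["R"].T@s["t"]
    return C+d*(z-C[2])/d[2]
def un(p,ox,oy,fx,fy=None):
    fy=fy or fx; return ((p[0]+.5)/fx-.5+ox,(p[1]+.5)/fy-.5+oy)
def tri(views):
    f=lambda X:np.concatenate([proj(s,X)[0]-uv for s,uv in views])
    r=least_squares(f,[.5,-.1,.15]); return r.x,r.fun
E
python3 - <<'E'
from h import *
T=ctrl.snapshot("top");S=ctrl.snapshot("scene")
t=lambda p:un(p,310,160,8,7.4); s=lambda p:un(p,255,155,7)
tc=[(240,70),(625,172),(512,528),(130,430)]
P=[ray(T,t(p),.105) for p in tc]
for p in P:print("T",p)
for i in range(4):print(np.linalg.norm(P[i]-P[(i+1)%4]))
print(np.mean(P,0))
for p in [(62,220),(190,390),(500,308),(355,145)]:print("S",ray(S,s(p),.105))
print("grip top tri",tri([(T,t((385,255))),(S,s((283,80)))]))
tr=lambda p:un(p,185,165,6); sr=lambda p:un(p,320,220,6)
for p in[(45,160),(490,83)]:print("railT",ray(T,tr(p),.14))
for p in[(150,87),(632,303)]:print("railS",ray(S,sr(p),.14))
print("tin T",ray(T,tr((698,82)),.1))
E
```

```text
T [ 0.63927484 -0.1473088   0.105     ]
T [ 0.59130268 -0.31874824  0.105     ]
T [ 0.41995517 -0.26806235  0.105     ]
T [ 0.46497166 -0.0998756   0.105     ]
0.17802474147970568
0.17868694957219186
0.17410705459793374
0.18064192968178086
[ 0.52887609 -0.20849875  0.105     ]
S [ 0.59244699 -0.31207993  0.105     ]
S [ 0.63772106 -0.14659672  0.105     ]
S [ 0.47309945 -0.09263898  0.105     ]
S [ 0.42165173 -0.26206636  0.105     ]
grip top tri (array([ 0.5326977 , -0.20121678,  0.21965072]), array([-0.83227009,  0.83131987, -1.25773038, -0.17778753]))
railT [0.54965433 0.36473687 0.14      ]
railT [0.5972423  0.10886911 0.14      ]
railS [0.59895083 0.11405156 0.14      ]
railS [0.5453061 0.3676388 0.14     ]
tin T [ 0.60541184 -0.00980533  0.1       ]
```

Call:
move_arm(increments=[[[20,36,15],-0.08],[[22,38,12],-0.08],[[22,38,12],-0.08],[[22,38,10],-0.08],[[22,38,10],-0.08],[[22,38,8],-0.08],[[20,36,5],-0.08],[[0,0,0],0]], jaw=1)

```text
clock: 1.05
tool_pos: [0.4486, -0.3344, 0.298]
orientation: [179.6, 0.0, 172.4]
force: [0.4, -0.8, -0.1]
opening: 0.0875
```

Call:
move_arm(increments=[[[20,32,0],-0.05],[[20,32,0],-0.05],[[20,32,0],-0.04],[[15,25,0],0],[[7,9,0],0],[[0,0,0],0],[[0,0,0],0],[[0,0,0],0]])

```text
clock: 1.85
tool_pos: [0.5317, -0.2011, 0.2977]
orientation: [179.7, -0.0, 164.2]
force: [0.8, -0.3, -0.1]
opening: 0.0877
```

Run:
```python
from h import *
import cv2
o=ctrl.get_obs();print(o["tool_pos"],o["orientation"])
s=ctrl.snapshot("wrist");cv2.imwrite("pics/w1.png",s["color"][:,:,::-1])
np.savez("w1.npz",**s)
for z in(.105,.201):print(proj(s,[.531,-.204,z]))
```

```text
[ 0.53174358 -0.2010991   0.29769785] [ 1.79670161e+02 -1.60467333e-02  1.64206905e+02]
[[319.02095606 180.2332979 ]]
[[318.70850306 202.24485145]]
```

View pics/w1.png

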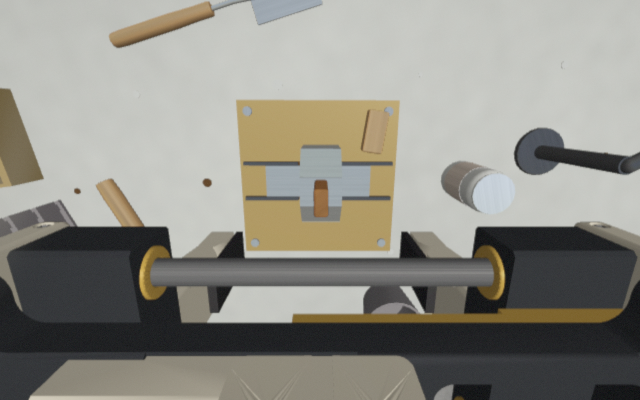

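Very clear view: the keeper upright is seen at (320,198), mould nearly axis aligned in the picture. Enlarge.

Run:
```python
import cv2
a=cv2.imread("pics/w1.png")
cv2.imwrite("pics/w1c.png",cv2.resize(a[90:260,225:410],None,fx=3.5,fy=3.5,interpolation=cv2.INTER_CUBIC))
cv2.imwrite("pics/w1k.png",cv2.resize(a[140:225,270:370],None,fx=7,fy=7,interpolation=cv2.INTER_CUBIC))
```

```text
(no output)
```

View pics/w1c.png

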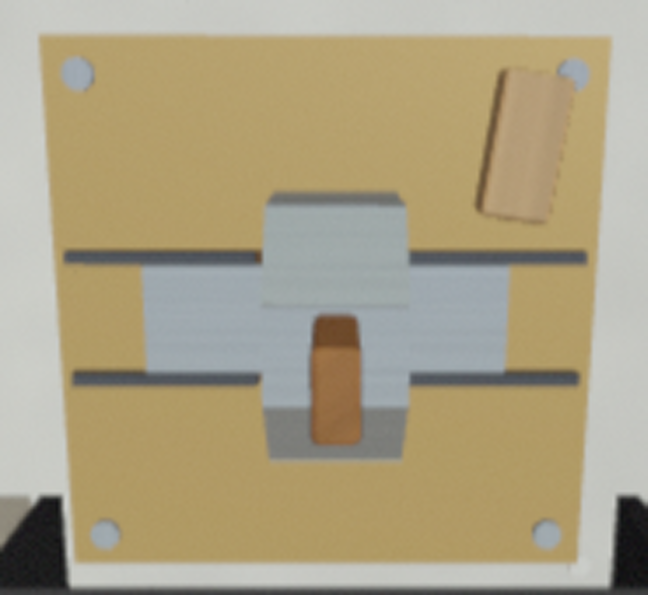

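View pics/w1k.png

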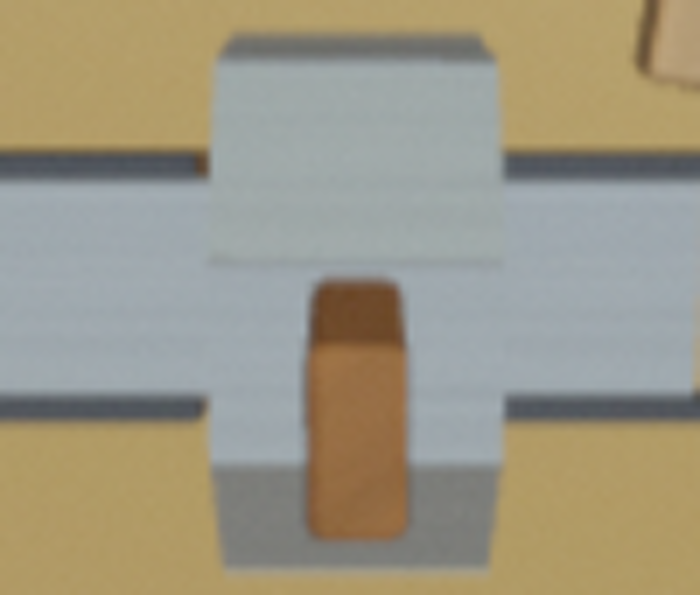

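Run:
```python
from h import *
s=dict(np.load("w1.npz"))
P=[ray(s,un(p,225,90,3.5),.105) for p in[(40,36),(610,38),(577,562),(76,562)]]
for i in range(4):
    d=P[(i+1)%4]-P[i];print(P[i],np.linalg.norm(d),np.degrees(np.arctan2(d[1],d[0])))
print("deck c",np.mean(P,0))
K=[ray(s,un(p,270,140,7),.218) for p in[(308,345),(408,345),(408,538),(308,538)]]
for i in range(4):
    d=K[(i+1)%4]-K[i];print(K[i],np.linalg.norm(d),np.degrees(np.arctan2(d[1],d[0])))
print("upr c",np.mean(K,0))
# strap inside top plate edges
L=[ray(s,un(p,270,140,7),.178) for p in[(208,262),(503,262),(503,465),(208,465)]]
for i in range(4):
    d=L[(i+1)%4]-L[i];print(L[i],np.linalg.norm(d),np.degrees(np.arctan2(d[1],d[0])))
Q=[ray(s,un(p,225,90,3.5),.111) for p in[(143,265),(508,265),(505,373),(147,373)]]
print("plates c",np.mean(Q,0))
```

```text
[ 0.41973081 -0.26685675  0.105     ] 0.17904261275670386 73.97440618716108
[ 0.46915851 -0.094772    0.105     ] 0.17889112070694171 -15.81802990375629
[ 0.64127543 -0.14353469  0.105     ] 0.17946018571319491 -105.98703264336706
[ 0.59184854 -0.31605408  0.105     ] 0.17901087545665162 164.04819177913072
deck c [ 0.53050332 -0.20530438  0.105     ]
[ 0.51455874 -0.20351734  0.218     ] 0.01148807316291307 74.08034834281167
[ 0.5177098  -0.19246986  0.218     ] 0.023324935687189425 -15.538634179450927
[ 0.54018221 -0.19871834  0.218     ] 0.011775397917454414 -105.94900202922585
[ 0.53694654 -0.21004046  0.218     ] 0.023318762687846013 163.75548954603468
upr c [ 0.52734932 -0.2011865   0.218     ]
[ 0.50880079 -0.21650222  0.178     ] 0.039170820753337506 74.0925346722234
[ 0.51953691 -0.17883142  0.178     ] 0.028101929769473004 -14.867825541696668
[ 0.54669799 -0.18604209  0.178     ] 0.04019159764588738 -105.9377295813324
[ 0.53566168 -0.22468875  0.178     ] 0.028080721813857987 163.05006786158998
plates c [ 0.53029389 -0.2052957   0.111     ]
```

Call:
move_arm(increments=[[[-4,0,-20],0],[[0,0,-22],0],[[0,0,-22],0],[[0,0,-20],0],[[0,0,-15],0],[[0,0,-10],0],[[0,0,-3],0],[[0,0,0],0]], jaw=0)

```text
clock: 2.7
tool_pos: [0.5244, -0.2084, 0.184]
orientation: [179.7, 0.2, 163.7]
force: [0.0, 0.1, 1.0]
opening: 0.044
```

Run:
```python
from h import *
import cv2
o=ctrl.get_obs();print(o["tool_pos"],o["orientation"],o["opening"])
s=ctrl.snapshot("wrist");b=ctrl.snapshot("scene")["color"][145:225,250:340,::-1]
cv2.imwrite("pics/w2.png",np.hstack([cv2.resize(s["color"][100:320,150:500,::-1],(640,400)),]))
cv2.imwrite("pics/s2.png",cv2.resize(b,None,fx=6,fy=6,interpolation=cv2.INTER_CUBIC))
```

```text
[ 0.52439488 -0.20839028  0.18395209] [179.68227205   0.21591692 163.69370297] 0.0440051105614292
```

View pics/w2.png

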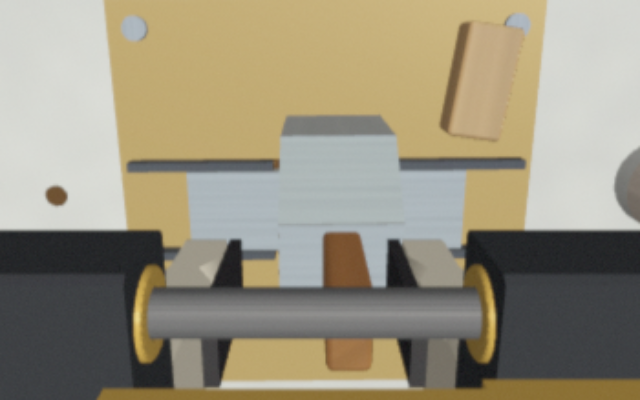

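View pics/s2.png

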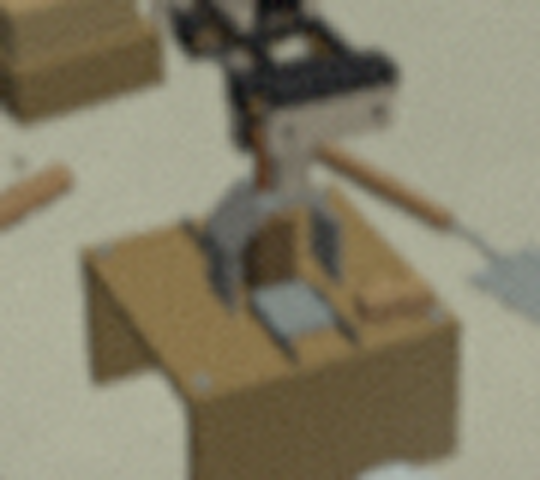

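Call:
move_arm(increments=[[[2,4,0],0],[[1,3,0],0],[[0,0,0],0],[[0,0,0],0],[[0,0,0],0],[[0,0,0],0],[[0,0,0],0],[[0,0,0],0]])

```text
clock: 3.6
tool_pos: [0.5296, -0.2004, 0.1872]
orientation: [179.6, 0.5, 163.8]
force: [-0.1, 1.0, 0.2]
opening: 0.0437
```

Call:
move_arm(increments=[[[-2,-1,-3],0],[[0,0,0],0],[[0,0,0],0],[[0,0,0],0],[[0,0,0],0],[[0,0,0],0],[[0,0,0],0],[[0,0,0],0]], jaw=-1)

```text
clock: 4.4
tool_pos: [0.5272, -0.2016, 0.1836]
orientation: [179.6, 0.5, 163.8]
force: [0.2, -0.5, 0.5]
opening: 0.0119
```

Call:
move_arm(increments=[[[0,0,10],0],[[0,0,15],0],[[0,0,18],0],[[0,0,18],0],[[0,0,18],0],[[0,0,12],0],[[0,0,4],0],[[0,0,0],0]])

```text
clock: 5.2
tool_pos: [0.5245, -0.2009, 0.2829]
orientation: [179.6, 0.2, 163.7]
force: [0.9, 0.4, -2.9]
opening: 0.0117
```

Run:
```python
from h import *
import cv2
o=ctrl.get_obs();print(o["tool_pos"],o["orientation"],o["opening"],o["force"])
s=ctrl.snapshot("wrist");np.savez("w3.npz",**s);b=ctrl.snapshot("scene")["color"][130:225,250:340,::-1]
cv2.imwrite("pics/w3.png",s["color"][:,:,::-1])
cv2.imwrite("pics/s3.png",cv2.resize(b,None,fx=6,fy=6,interpolation=cv2.INTER_CUBIC))
```

```text
[ 0.52451463 -0.20088347  0.2829174 ] [179.61456997   0.18314158 163.70636929] 0.011712817319618426 [ 0.8838891   0.35198394 -2.89160095]
```

View pics/w3.png

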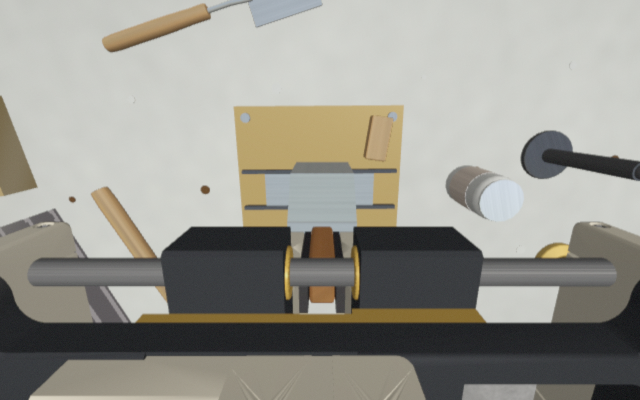

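View pics/s3.png

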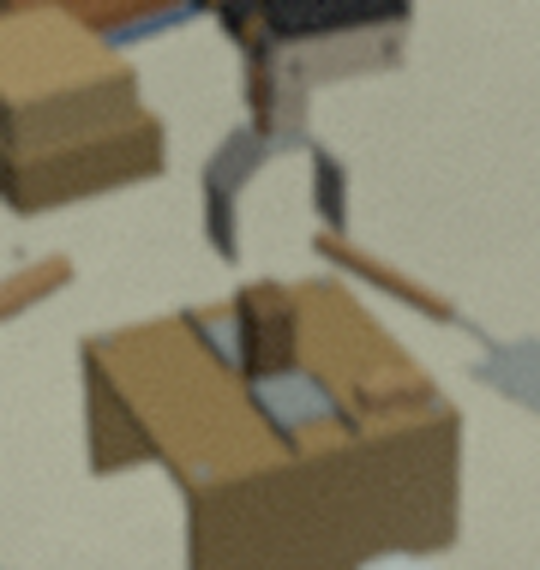

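Call:
move_arm(increments=[[[6,25,0],0.04],[[6,40,0],0.07],[[6,45,0],0.07],[[6,45,0],0.07],[[6,45,0],0.07],[[6,45,0],0.07],[[4,35,0],0.06],[[2,15,0],0]])

```text
clock: 6.1
tool_pos: [0.5621, 0.1025, 0.273]
orientation: [179.8, -0.7, -169.8]
force: [0.2, -1.7, -2.7]
opening: 0.012
```

Run:
```python
from h import *
import cv2
o=ctrl.get_obs();print(o["tool_pos"],o["orientation"],o["opening"],o["force"])
s=ctrl.snapshot("wrist");np.savez("w4.npz",**s)
cv2.imwrite("pics/w4.png",s["color"][:,:,::-1])
```

```text
[0.56214314 0.1025064  0.27301354] [ 179.78191019   -0.65556144 -169.8319047 ] 0.011989938695953951 [ 0.1649777  -1.68558742 -2.70207304]
```

View pics/w4.png

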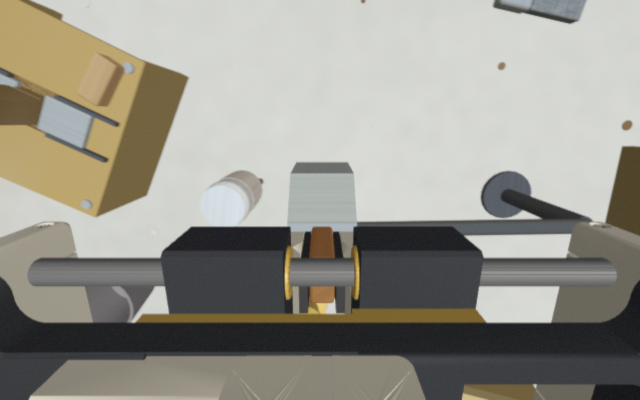

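Run:
```python
from h import *
import cv2
a=cv2.imread("pics/w4.png")
cv2.imwrite("pics/w4c.png",cv2.resize(a[180:250,350:600],None,fx=3.2,fy=6,interpolation=cv2.INTER_CUBIC))
```

```text
(no output)
```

View pics/w4c.png

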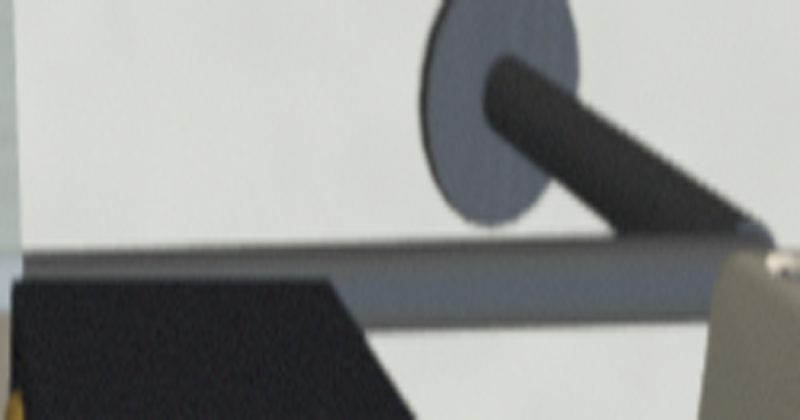

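Run:
```python
from h import *
s=dict(np.load("w4.npz"))
u=lambda p:un(p,350,180,3.2,6)
A=ray(s,u((380,287)),.14);B=ray(s,u((700,278.5)),.14);E=ray(s,u((745,277)),.14)
d=B-A;print(A,B,E,np.degrees(np.arctan2(d[1],d[0])));d/=np.linalg.norm(d)
print(np.linalg.norm(ray(s,u((540,243)),.14)-ray(s,u((540,324)),.14)))
T=np.load
# point on line at y=.239
print(A+d*(.239-A[1])/d[1], E-.13*d)
```

```text
[0.57038549 0.25601335 0.14      ] [0.55111397 0.35613382 0.14      ] [0.54835206 0.37019242 0.14      ] 100.89522534117658
0.014750908176302526
[0.57366027 0.239      0.14      ] [0.57292383 0.24253574 0.14      ]
```

Call:
move_arm(increments=[[[2,25,1],0],[[2,30,1],0],[[2,30,1],0],[[2,28,1],0],[[1,15,0],0],[[0,6,0],0],[[0,0,0],0],[[0,0,0],0]])

```text
clock: 6.95
tool_pos: [0.5694, 0.238, 0.2701]
orientation: [-179.9, -1.3, -170.4]
force: [-0.2, -0.4, -2.4]
opening: 0.012
```

Run:
```python
from h import *
import cv2
o=ctrl.get_obs();print(o["tool_pos"],o["orientation"],o["opening"],o["force"])
s=ctrl.snapshot("wrist");np.savez("w5.npz",**s)
cv2.imwrite("pics/w5.png",s["color"][:,:,::-1])
b=ctrl.snapshot("scene");np.savez("s5.npz",**b)
cv2.imwrite("pics/s5.png",cv2.resize(b["color"][190:320,320:440,::-1],None,fx=4.5,fy=4.5,interpolation=cv2.INTER_CUBIC))
```

```text
[0.56940536 0.23801852 0.270118  ] [-179.93120851   -1.30260295 -170.35931045] 0.012015656701294283 [-0.20706016 -0.39435646 -2.38046891]
```

View pics/w5.png

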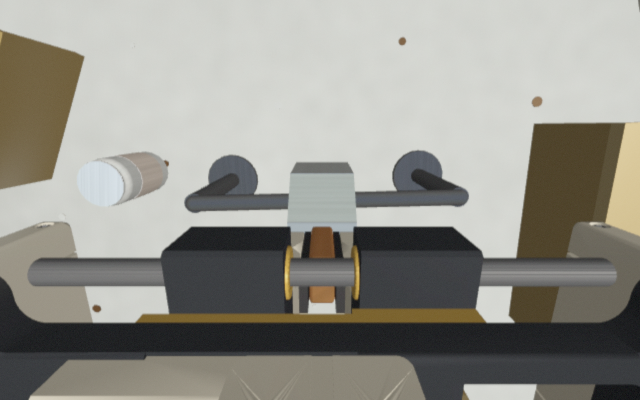

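View pics/s5.png

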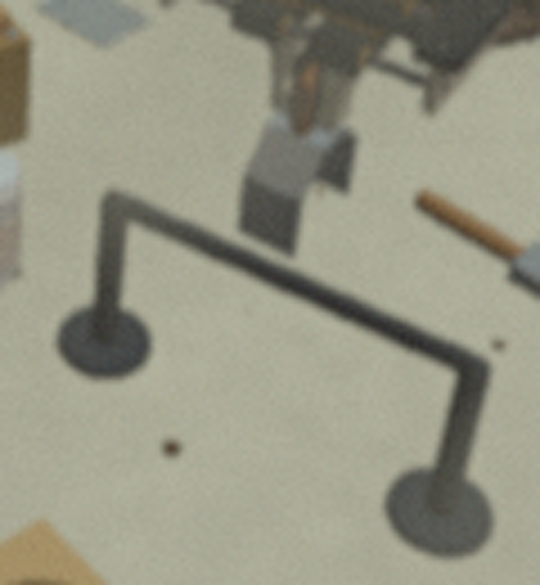

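Run:
```python
from h import *
s=dict(np.load("w5.npz"))
A=ray(s,(193,202.5),.14);B=ray(s,(461,197),.14);d=B-A
print(A,B,(A+B)/2,np.linalg.norm(d),np.degrees(np.arctan2(d[1],d[0])))
```

```text
[0.59693375 0.11334954 0.14      ] [0.54745551 0.37223852 0.14      ] [0.57219463 0.24279403 0.14      ] 0.26357465129168867 100.81975750292712
```

Call:
move_arm(increments=[[[2,2,0],0.015],[[2,1,-5],0],[[0,0,-15],0],[[0,0,-15],0],[[0,0,-15],0],[[0,0,-10],0],[[0,0,-5],0],[[0,0,0],0]])

```text
clock: 7.85
tool_pos: [0.5751, 0.2381, 0.2035]
orientation: [180.0, -1.1, -169.6]
force: [-0.1, -0.1, -2.8]
opening: 0.012
```

Run:
```python
from h import *
import cv2
o=ctrl.get_obs();print(o["tool_pos"],o["orientation"],o["opening"],o["force"])
s=ctrl.snapshot("wrist")
cv2.imwrite("pics/w6.png",s["color"][:,:,::-1])
b=ctrl.snapshot("scene")
cv2.imwrite("pics/s6.png",cv2.resize(b["color"][190:320,320:440,::-1],None,fx=4.5,fy=4.5,interpolation=cv2.INTER_CUBIC))
```

```text
[0.57505521 0.23807557 0.2035299 ] [ 179.99175204   -1.11997882 -169.6270014 ] 0.011998170203174756 [-0.05140211 -0.11339441 -2.84267093]
```

View pics/s6.png

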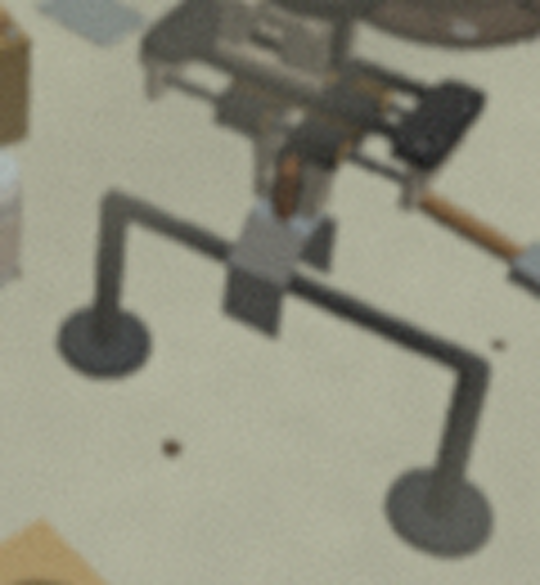

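Straddling: near leg in front of the bar at (255,300), far leg behind it. Lower on, 2 mm back in x.

Call:
move_arm(increments=[[[-1,2,-10],0],[[-1,1,-12],0],[[0,0,-10],0],[[0,0,-6],0],[[0,0,-2],0],[[0,0,0],0],[[0,0,0],0],[[0,0,0],0]])

```text
clock: 8.75
tool_pos: [0.5739, 0.2422, 0.1624]
orientation: [179.9, -0.9, -169.6]
force: [-0.6, 0.2, -3.2]
opening: 0.012
```

Call:
move_arm(increments=[[[-1,0,-2],0],[[0,0,-1],0],[[0,0,-1],0],[[0,0,0],0],[[0,0,0],0],[[0,0,0],0],[[0,0,0],0],[[0,0,0],0]])

```text
clock: 9.55
tool_pos: [0.5733, 0.2424, 0.1592]
orientation: [179.9, -0.8, -169.6]
force: [-0.3, -1.0, -2.7]
opening: 0.0117
```

Call:
move_arm(increments=[[[0,0,-1],0],[[0,0,-1],0],[[0,0,0],0],[[0,0,0],0],[[0,0,0],0],[[0,0,0],0],[[0,0,0],0],[[0,0,0],0]])

```text
clock: 10.35
tool_pos: [0.5735, 0.2426, 0.1585]
orientation: [179.9, -0.7, -169.6]
force: [-1.9, 1.1, -0.6]
opening: 0.0118
```

Call:
move_arm(increments=[[[0,0,-0.5],0],[[0,0,0],0],[[0,0,0],0],[[0,0,0],0],[[0,0,0],0],[[0,0,0],0],[[0,0,0],0],[[0,0,0],0]], jaw=0.1)

```text
clock: 11.15
tool_pos: [0.5746, 0.243, 0.1589]
orientation: [179.8, -0.6, -169.5]
force: [0.5, -0.1, -0.0]
opening: 0.0483
```

Run:
```python
from h import *
import cv2
o=ctrl.get_obs();print(o["tool_pos"],o["orientation"],o["opening"],o["force"])
s=ctrl.snapshot("wrist")
cv2.imwrite("pics/w7.png",s["color"][:,:,::-1])
b=ctrl.snapshot("scene")
cv2.imwrite("pics/s7.png",cv2.resize(b["color"][190:320,320:440,::-1],None,fx=4.5,fy=4.5,interpolation=cv2.INTER_CUBIC))
```

```text
[0.57459046 0.24299149 0.15889541] [ 179.83655783   -0.60602218 -169.53841509] 0.04827713092394436 [ 0.46134512 -0.08627452 -0.00975315]
```

View pics/w7.png

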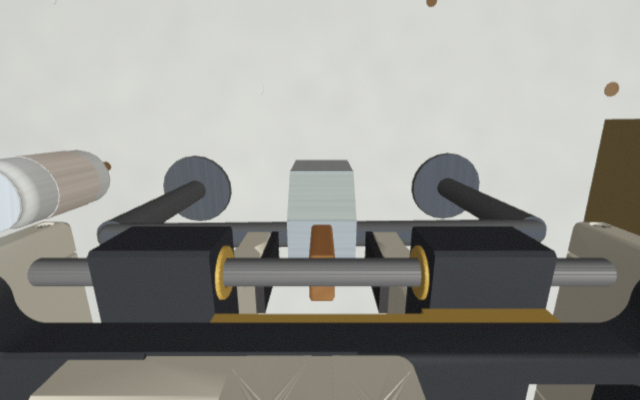

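View pics/s7.png

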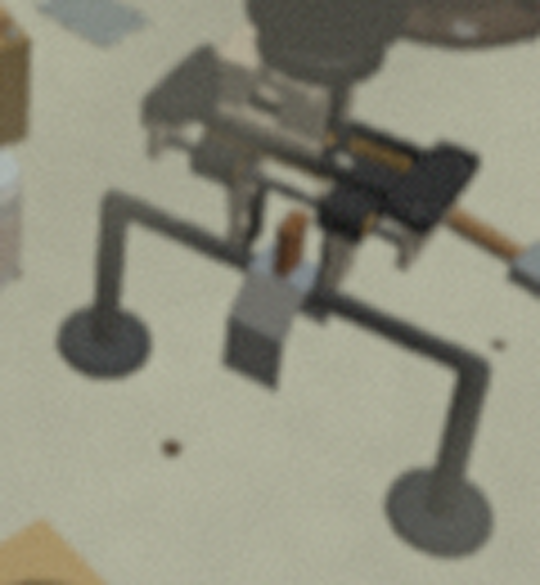

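Call:
move_arm(increments=[[[0,0,5],0],[[0,0,12],0],[[0,0,15],0],[[0,0,20],0],[[0,0,25],0],[[0,0,20],0],[[0,0,8],0],[[0,0,0],0]])

```text
clock: 12.05
tool_pos: [0.5746, 0.2425, 0.2735]
orientation: [179.8, -0.4, -169.5]
force: [0.1, 0.5, 0.1]
opening: 0.0483
```

Run:
```python
from h import *
import cv2
o=ctrl.get_obs();print(o["tool_pos"],o["orientation"],o["opening"],o["force"])
b=ctrl.snapshot("scene")
cv2.imwrite("pics/s8.png",cv2.resize(b["color"][190:320,320:440,::-1],None,fx=4.5,fy=4.5,interpolation=cv2.INTER_CUBIC))
```

```text
[0.57460921 0.24251122 0.27354813] [ 179.80930551   -0.44594879 -169.5262922 ] 0.04831436666928594 [0.05761549 0.49452771 0.11011086]
```

View pics/s8.png

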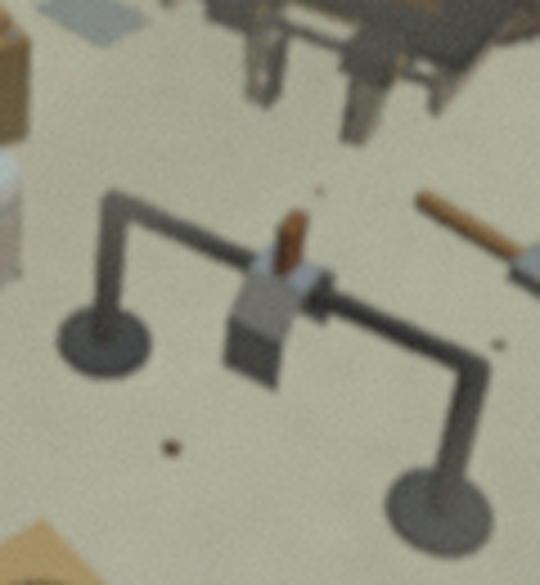

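Call:
move_arm(increments=[[[-5,-25,0],0.08],[[-5,-40,0],0.1],[[-5,-42,0],0.1],[[-5,-42,0],0.1],[[-5,-42,0],0.1],[[-5,-42,0],0.1],[[-5,-40,0],0.1],[[-3,-35,0],0.1]])

```text
clock: 12.9
tool_pos: [0.5293, -0.0726, 0.2621]
orientation: [179.5, -1.2, -122.8]
force: [0.8, 0.1, -0.6]
opening: 0.0482
```

Call:
move_arm(increments=[[[-3,-40,0],0.1],[[-2,-38,0],0.1],[[-1,-30,0],0.08],[[0,-15,0],0.02],[[0,-5,0],0],[[0,0,0],0],[[0,0,0],0],[[0,0,0],0]])

```text
clock: 13.7
tool_pos: [0.5172, -0.208, 0.2539]
orientation: [178.8, -1.3, -105.0]
force: [0.1, 0.0, -0.1]
opening: 0.0483
```

Run:
```python
from h import *
import cv2
o=ctrl.get_obs();print(o["tool_pos"],o["orientation"],o["joint_pos"],o["force"])
s=ctrl.snapshot("wrist");np.savez("w9.npz",**s)
cv2.imwrite("pics/w9.png",s["color"][:,:,::-1])
```

```text
[ 0.51715474 -0.20803757  0.25389075] [ 178.81391725   -1.34830854 -105.02358555] [ -1.05208819   9.1682779  -11.59585774   1.08246854 -70.71579665
 -14.35614996] [ 0.14923419  0.03735791 -0.12821455]
```

View pics/w9.png

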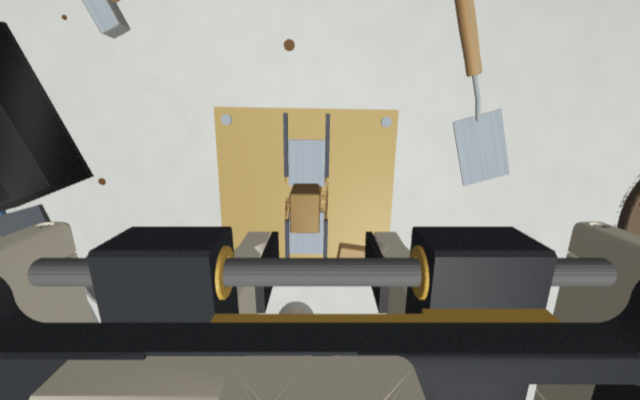

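Run:
```python
from h import *
import cv2
a=cv2.imread("pics/w9.png")
cv2.imwrite("pics/w9c.png",cv2.resize(a[100:265,205:410],None,fx=3.6,fy=3.6,interpolation=cv2.INTER_CUBIC))
cv2.imwrite("pics/w9k.png",cv2.resize(a[165:245,265:350],None,fx=7,fy=7,interpolation=cv2.INTER_CUBIC))
```

```text
(no output)
```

View pics/w9c.png

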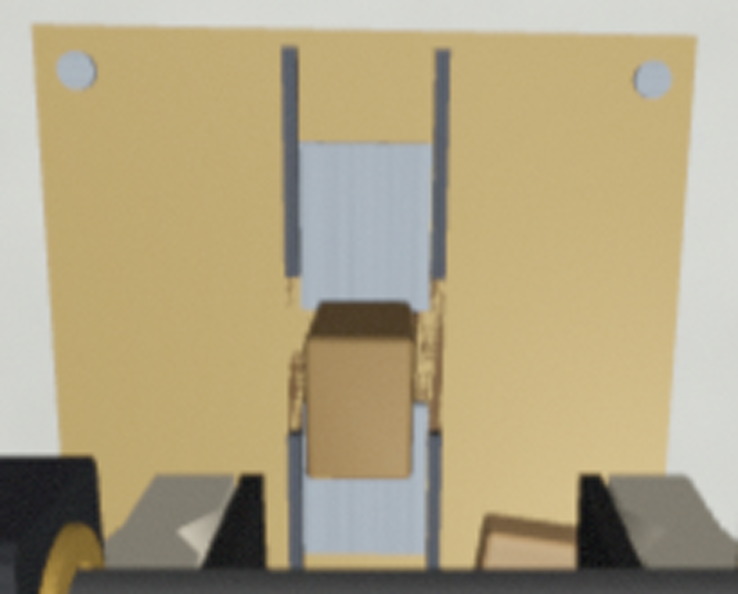

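View pics/w9k.png

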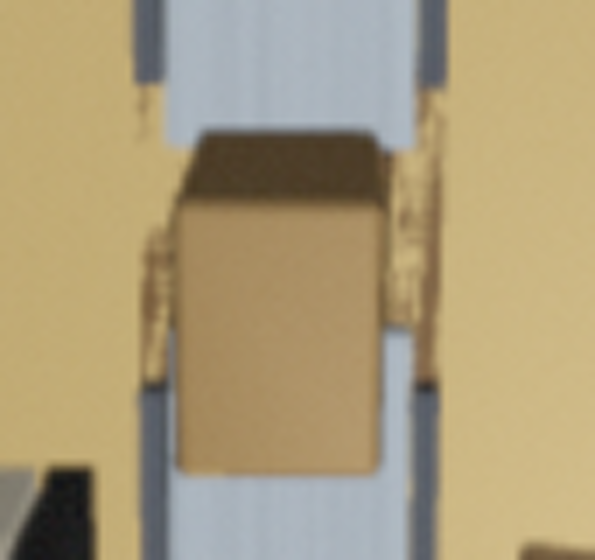

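Run:
```python
from h import *
s=dict(np.load("w9.npz"))
K=[ray(s,un(p,265,165,7),.1645) for p in[(179,203),(386,203),(380,473),(177,473)]]
for i in range(4):
    d=K[(i+1)%4]-K[i];print(K[i],np.linalg.norm(d),np.degrees(np.arctan2(d[1],d[0])))
print("c",np.mean(K,0))
o=ctrl.get_obs()
from scipy.spatial.transform import Rotation as Ro
R=Ro.from_euler("xyz",o["orientation"],degrees=True).as_matrix()
print("tool z",R[:,2],"y",R[:,1],"grasp",o["tool_pos"]-.019*R[:,2])
```

```text
[ 0.53689952 -0.22552414  0.1645    ] 0.024824522145700606 164.61720839419675
[ 0.51296433 -0.21893903  0.1645    ] 0.03432378419645133 73.56654701549711
[ 0.52267458 -0.1860174   0.1645    ] 0.025124595725751327 -15.55096817976041
[ 0.54687943 -0.1927532   0.1645    ] 0.03425687516734253 -106.93733898009239
c [ 0.52985447 -0.20580844  0.1645    ]
tool z [-0.02596971 -0.0173439  -0.99951226] y [-0.96557418  0.25931183  0.02058825] grasp [ 0.51769391 -0.2075997   0.2729417 ]
```

Call:
move_arm(increments=[[[6,1,0],0],[[5,1,-5],-0.01],[[2,0,-15],0],[[0,0,-18],0],[[0,0,-15],0],[[0,0,-8],0],[[0,0,0],0],[[0,0,0],0]])

```text
clock: 14.55
tool_pos: [0.5346, -0.2022, 0.1907]
orientation: [179.0, -1.3, -105.5]
force: [-0.2, -0.5, 0.3]
opening: 0.0479
```

Call:
move_arm(increments=[[[-3,-2,0],-0.01],[[-2,-1,-8],0],[[0,0,-15],0],[[0,0,-15],0],[[0,0,-15],0],[[0,0,-8],0],[[0,0,-3],0],[[0,0,0],0]])

```text
clock: 15.35
tool_pos: [0.5304, -0.2064, 0.1272]
orientation: [179.4, -1.2, -106.2]
force: [-0.2, -0.4, -0.3]
opening: 0.0483
```

Run:
```python
from h import *
import cv2
o=ctrl.get_obs();print(o["tool_pos"],o["orientation"],o["force"])
s=ctrl.snapshot("wrist");np.savez("w10.npz",**s)
cv2.imwrite("pics/w10.png",s["color"][:,:,::-1])
b=ctrl.snapshot("scene")
cv2.imwrite("pics/s10.png",cv2.resize(b["color"][145:225,250:340,::-1],None,fx=6,fy=6,interpolation=cv2.INTER_CUBIC))
```

```text
[ 0.53041693 -0.20635251  0.12723632] [ 179.40605904   -1.23203807 -106.19553277] [-0.21653765 -0.37612896 -0.2718538 ]
```

View pics/w10.png

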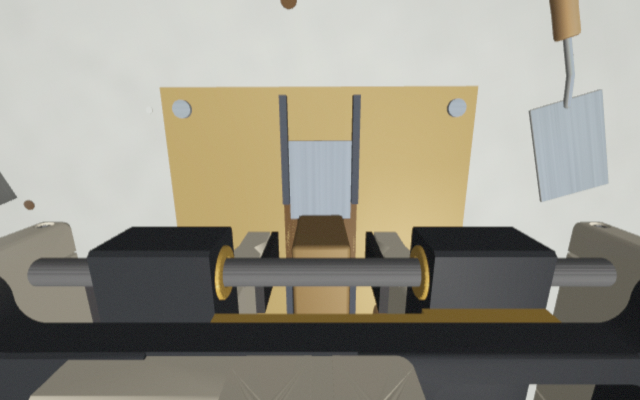

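View pics/s10.png

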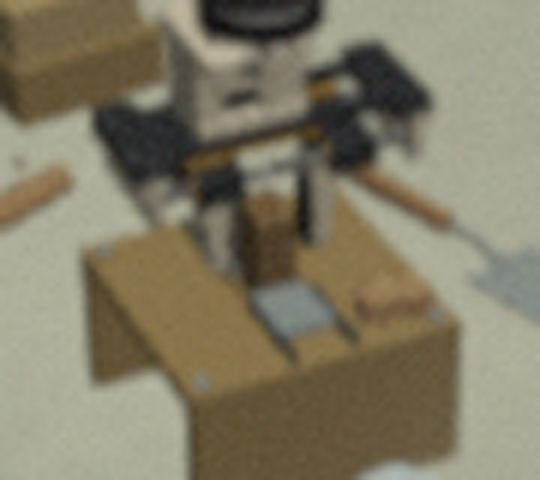

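Call:
move_arm(increments=[[[0,0,-3],0],[[0,0,-2],0],[[0,0,0],0],[[0,0,0],0],[[0,0,0],0],[[0,0,0],0],[[0,0,0],0],[[0,0,0],0]])

```text
clock: 16.25
tool_pos: [0.5321, -0.2064, 0.1244]
orientation: [179.7, -1.2, -106.2]
force: [-0.5, -0.5, -0.0]
opening: 0.0481
```

Call:
move_arm(increments=[[[0,0,0],0],[[0,0,0],0],[[0,0,0],0],[[0,0,0],0],[[0,0,0],0],[[0,0,0],0],[[0,0,0],0],[[0,0,0],0]], jaw=-1)

```text
clock: 17.05
tool_pos: [0.5321, -0.2065, 0.1244]
orientation: [179.7, -1.2, -106.2]
force: [0.1, -0.0, -0.0]
opening: 0.0254
```

Run:
```python
from h import *
o=ctrl.get_obs();print(o["tool_pos"],o["orientation"],o["force"],o["moment"],o["opening"])
```

```text
[ 0.5320944  -0.20645015  0.12442371] [ 179.66033118   -1.18844552 -106.17151411] [ 0.09324399 -0.03639188 -0.04543346] [0.06984902 0.04885777 0.01572727] 0.025405916826039064
```

Call:
move_arm(increments=[[[0.8,2.7,0],0],[[0.8,2.7,0],0],[[0.8,2.7,-0.2],0],[[0,0,0],0],[[0,0,0],0],[[0,0,0],0],[[0,0,0],0],[[0,0,0],0]])

```text
clock: 17.85
tool_pos: [0.5323, -0.2042, 0.1246]
orientation: [179.5, -1.8, -106.2]
force: [-0.2, -0.2, -0.8]
opening: 0.026
```

Run:
```python
from h import *
import cv2
o=ctrl.get_obs();print(o["tool_pos"],o["orientation"],o["force"],o["moment"],o["opening"])
s=ctrl.snapshot("wrist")
cv2.imwrite("pics/w11.png",s["color"][:,:,::-1])
```

```text
[ 0.53227816 -0.20420523  0.12463743] [ 179.49735231   -1.75884969 -106.15025239] [-0.16455646 -0.17583499 -0.77839538] [-0.24474405  0.07396142 -0.01077998] 0.026027265997024523
```

View pics/w11.png

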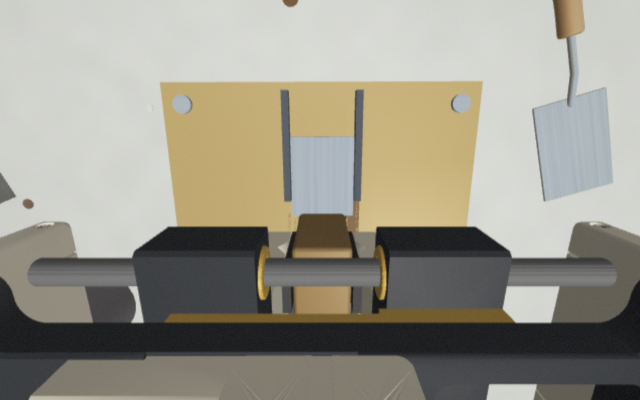

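Call:
move_arm(increments=[[[1.4,4.8,0],0],[[1.4,4.8,0],0],[[1.4,4.8,0],0],[[0,0,0],0],[[0,0,0],0],[[0,0,0],0],[[0,0,0],0],[[0,0,0],0]])

```text
clock: 18.7
tool_pos: [0.5347, -0.196, 0.1256]
orientation: [179.4, -2.4, -106.1]
force: [-0.4, -2.1, -0.4]
opening: 0.0257
```

```bash
cat > st.py <<'E'
from h import *
from scipy.spatial.transform import Rotation as Ro
def st():
    o=ctrl.get_obs();R=Ro.from_euler("xyz",o["orientation"],degrees=True).as_matrix()
    g=o["tool_pos"]-.019*R[:,2]
    a=np.radians(-15.95);ex=np.array([np.cos(a),np.sin(a),0]);ey=np.array([-np.sin(a),np.cos(a),0])
    d=g-np.array([.5303,-.2057,0])
    bz=-R[:,2]
    print("t",o["clock"],"grasp mould x,y mm",(d@ex*1e3).round(2),(d@ey*1e3).round(2),"z",(g[2]*1e3).round(2),
     "hand lean y deg",np.degrees(bz@ey).round(2),"lean x",np.degrees(bz@ex).round(2),"F xyz",(o["force"]@ex).round(1),(o["force"]@ey).round(1),o["force"][2].round(1),"Mx",(o["moment"]@ex).round(2),"open",o["opening"].round(4))
if __name__=="__main__":st()
E
python3 st.py
```

```text
Traceback (most recent call last):
  File "st.py", line 11, in <module>
    if __name__=="__main__":st()
                            ~~^^
  File "st.py", line 10, in st
    "hand lean y deg",np.degrees(bz@ey).round(2),"lean x",np.degrees(bz@ex).round(2),"F xyz",(o["force"]@ex).round(1),(o["force"]@ey).round(1),o["force"][2].round(1),"Mx",(o["moment"]@ex).round(2),"open",o["opening"].round(4))
                                                                                                                                                                                                            ^^^^^^^^^^^^^^^^^^
AttributeError: 'float' object has no attribute 'round'
```

```bash
sed -i 's/o\["opening"\].round(4)/o["opening"]/' st.py; python3 st.py
python3 - <<'E'
from h import *
import cv2
s=ctrl.snapshot("wrist");np.savez("w12.npz",**s)
cv2.imwrite("pics/w12.png",s["color"][:,:,::-1])
b=ctrl.snapshot("scene")
cv2.imwrite("pics/s12.png",cv2.resize(b["color"][145:225,250:340,::-1],None,fx=6,fy=6,interpolation=cv2.INTER_CUBIC))
E
```

```text
t 18.7 grasp mould x,y mm 1.72 11.35 z 144.59 hand lean y deg 2.36 lean x 0.62 F xyz 0.2 -2.1 -0.4 Mx -0.67 open 0.02569799350025749
```

View pics/w12.png

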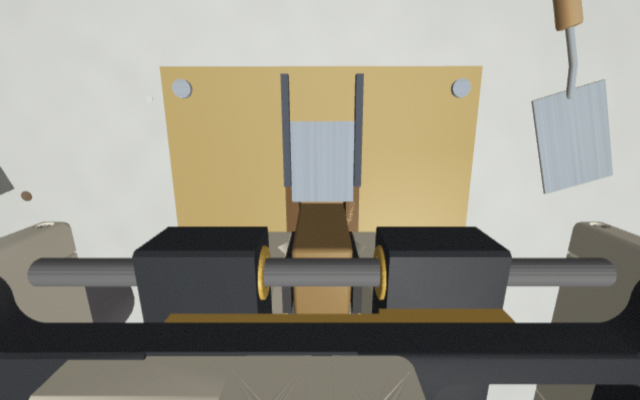

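View pics/s12.png

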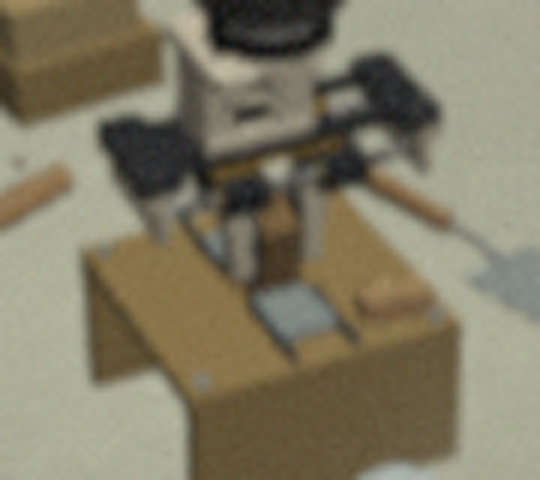

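Call:
move_arm(increments=[[[1.1,3.8,-0.5],0],[[0,0,0],0],[[0,0,0],0],[[0,0,0],0],[[0,0,0],0],[[0,0,0],0],[[0,0,0],0],[[0,0,0],0]])

```text
clock: 19.6
tool_pos: [0.5352, -0.194, 0.1257]
orientation: [179.4, -2.6, -106.1]
force: [-0.5, -2.9, -0.8]
opening: 0.026
```

```bash
python3 st.py
```

```text
t 19.6 grasp mould x,y mm 1.72 13.4 z 144.64 hand lean y deg 2.55 lean x 0.65 F xyz 0.3 -3.0 -0.8 Mx -0.76 open 0.026004770959713916
```

Call:
move_arm(increments=[[[-1.4,-4.8,0],0],[[-1.4,-4.8,0],0],[[-1.4,-4.8,0],0],[[-1.4,-4.8,0],0],[[0,0,0],0],[[0,0,0],0],[[0,0,0],0],[[0,0,0],0]])

```text
clock: 20.4
tool_pos: [0.5322, -0.206, 0.1249]
orientation: [179.5, -1.8, -106.1]
force: [-0.0, -0.7, -2.3]
opening: 0.0258
```

```bash
python3 st.py;  python3 - <<'E'
from h import *
import cv2
b=ctrl.snapshot("scene")
cv2.imwrite("pics/s13.png",cv2.resize(b["color"][155:225,250:340,::-1],None,fx=8,fy=8,interpolation=cv2.INTER_CUBIC))
E
```

```text
t 20.4 grasp mould x,y mm 2.06 0.85 z 143.85 hand lean y deg 1.82 lean x 0.46 F xyz 0.2 -0.7 -2.3 Mx 0.13 open 0.02581952137138055
```

View pics/s13.png

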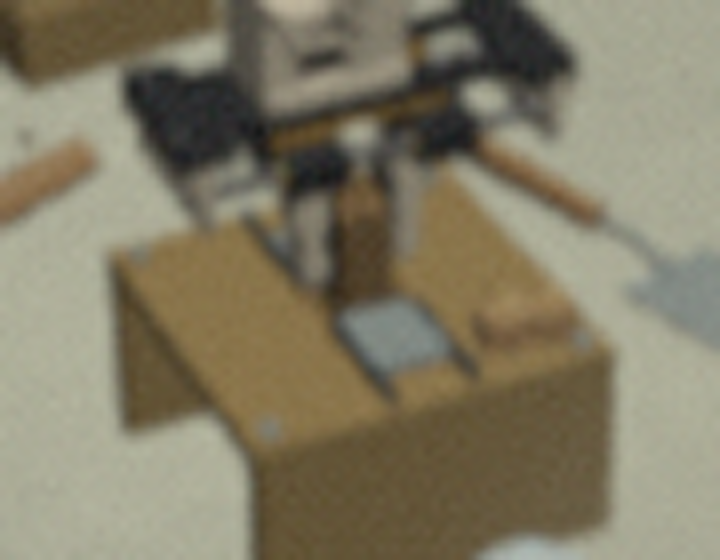

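Call:
move_arm(increments=[[[-1.4,-4.8,0],0],[[-1.4,-4.8,0],0],[[-1.4,-4.8,0],0],[[-1.1,-3.8,0],0],[[0,0,0],0],[[0,0,0],0],[[0,0,0],0],[[0,0,0],0]])

```text
clock: 21.25
tool_pos: [0.5294, -0.2161, 0.1254]
orientation: [179.7, -1.1, -106.1]
force: [0.7, 2.8, -0.7]
opening: 0.0259
```

```bash
python3 st.py
```

```text
t 21.25 grasp mould x,y mm 2.12 -9.84 z 144.41 hand lean y deg 1.05 lean x 0.28 F xyz -0.1 2.9 -0.7 Mx 0.85 open 0.025885560038936387
```

Three more millimetres or so.

Call:
move_arm(increments=[[[-1.2,-4.2,-0.3],0],[[-0.6,-2,-0.2],0],[[0,0,0],0],[[0,0,0],0],[[0,0,0],0],[[0,0,0],0],[[0,0,0],0],[[0,0,0],0]])

```text
clock: 22.05
tool_pos: [0.5287, -0.2187, 0.1255]
orientation: [179.8, -0.7, -106.1]
force: [-0.8, 1.7, -1.2]
opening: 0.0258
```

```bash
python3 st.py
python3 - <<'E'
from h import *
import cv2
s=ctrl.snapshot("wrist");np.savez("w14.npz",**s)
cv2.imwrite("pics/w14.png",s["color"][:,:,::-1])
b=ctrl.snapshot("scene")
cv2.imwrite("pics/s14.png",cv2.resize(b["color"][155:225,250:340,::-1],None,fx=8,fy=8,interpolation=cv2.INTER_CUBIC))
E
```

```text
t 22.05 grasp mould x,y mm 2.13 -12.71 z 144.46 hand lean y deg 0.72 lean x 0.22 F xyz -1.2 1.4 -1.2 Mx 0.92 open 0.025775899151573918
```

View pics/w14.png

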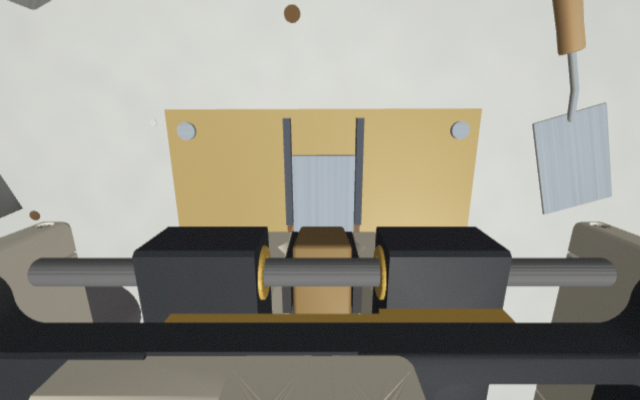

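View pics/s14.png

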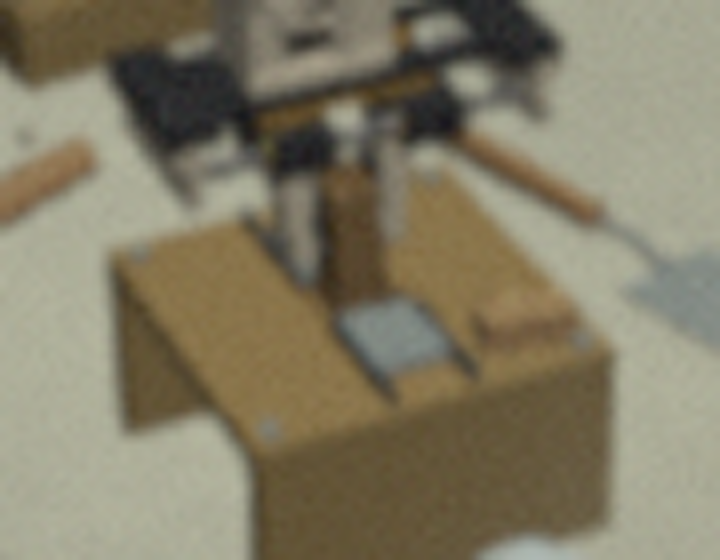

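Run:
```python
import cv2
a=cv2.imread("pics/w12.png")[55:215,280:370];b=cv2.imread("pics/w14.png")[95:255,280:370]
import numpy as np
cv2.imwrite("pics/cmp.png",np.hstack([cv2.resize(x,None,fx=3.7,fy=3.7,interpolation=cv2.INTER_CUBIC) for x in(a,b)]))
```

```text
(no output)
```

View pics/cmp.png

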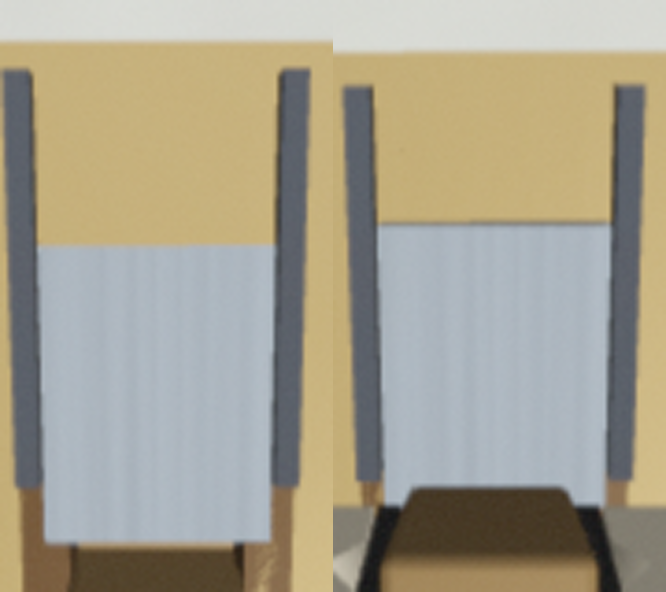

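Run:
```python
from h import *
a=np.radians(-15.95);ey=np.array([-np.sin(a),np.cos(a),0])
for f,oy,xs,L in(("w12.npz",55,155,dict(deck=42,plate=244,g1=70,g2=487,pin=542)),("w14.npz",95,495-333,dict(deck=52,plate=222,g1=87,g2=480))):
    s=dict(np.load(f))
    print(f,{k:(((ray(s,un((xs,v),280,oy,3.7),.105 if k=="deck" else .111)-[.5303,-.2057,0])@ey)*1e3).round(1) for k,v in L.items()})
```

```text
w12.npz {'deck': np.float64(-89.4), 'plate': np.float64(-59.8), 'g1': np.float64(-84.5), 'g2': np.float64(-22.4), 'pin': np.float64(-13.5)}
w14.npz {'deck': np.float64(-89.4), 'plate': np.float64(-64.1), 'g1': np.float64(-84.2), 'g2': np.float64(-22.3)}
```

Call:
move_arm(increments=[[[-1.2,-4.2,-0.3],0],[[-0.6,-2,-0.2],0],[[0,0,0],0],[[0,0,0],0],[[0,0,0],0],[[0,0,0],0],[[0,0,0],0],[[0,0,0],0]])

```text
clock: 22.95
tool_pos: [0.5279, -0.2215, 0.1255]
orientation: [179.9, -0.4, -106.1]
force: [-0.7, 3.4, -1.3]
opening: 0.0258
```

```bash
python3 st.py
python3 - <<'E'
from h import *
import cv2
s=ctrl.snapshot("wrist");np.savez("w15.npz",**s)
cv2.imwrite("pics/w15.png",cv2.resize(s["color"][95:255,280:370,::-1],None,fx=3.7,fy=3.7,interpolation=cv2.INTER_CUBIC))
E
```

```text
t 22.95 grasp mould x,y mm 2.11 -15.68 z 144.5 hand lean y deg 0.4 lean x 0.14 F xyz -1.6 3.1 -1.3 Mx 1.13 open 0.02575510006377948
```

View pics/w15.png

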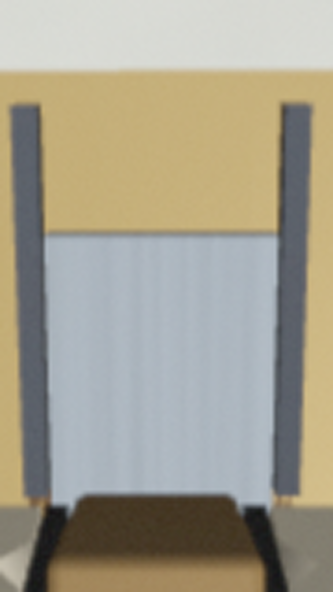

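Run:
```python
from h import *
a=np.radians(-15.95);ey=np.array([-np.sin(a),np.cos(a),0])
for f,oy,xs,L in(("w15.npz",95,162,dict(deck=71,plate=233,g1=104,g2=495)),):
    s=dict(np.load(f))
    print(f,{k:(((ray(s,un((xs,v),280,oy,3.7),.105 if k=="deck" else .111)-[.5303,-.2057,0])@ey)*1e3).round(1) for k,v in L.items()})
```

```text
w15.npz {'deck': np.float64(-89.3), 'plate': np.float64(-65.2), 'g1': np.float64(-84.5), 'g2': np.float64(-22.5)}
```

Call:
move_arm(increments=[[[1.4,4.8,0],0],[[1.4,4.8,0],0],[[1.4,4.8,0],0],[[1.4,4.8,0],0],[[1.4,4.8,0],0],[[1.4,4.8,0],0],[[0,0,0],0],[[0,0,0],0]])

```text
clock: 23.8
tool_pos: [0.5333, -0.2028, 0.1282]
orientation: [179.7, -1.4, -106.1]
force: [-0.2, 0.1, -2.9]
opening: 0.0259
```

```bash
python3 st.py
```

```text
t 23.8 grasp mould x,y mm 2.14 4.1 z 147.23 hand lean y deg 1.4 lean x 0.28 F xyz -0.2 0.0 -2.9 Mx 0.14 open 0.025877658481467423
```

Call:
move_arm(increments=[[[0,0,-3],0],[[0,0,-2],0],[[1.4,4.8,-0.3],0],[[1.4,4.8,-0.3],0],[[1.4,4.8,-0.3],0],[[0,0,0],0],[[0,0,0],0],[[0,0,0],0]])

```text
clock: 24.6
tool_pos: [0.5358, -0.1948, 0.125]
orientation: [179.7, -2.0, -106.0]
force: [-0.6, -0.4, -0.4]
opening: 0.0257
```

```bash
python3 st.py
```

```text
t 24.6 grasp mould x,y mm 2.42 12.64 z 144.02 hand lean y deg 1.96 lean x 0.3 F xyz -0.5 -0.6 -0.4 Mx -0.07 open 0.02572733720038478
```

Call:
move_arm(increments=[[[1.3,4.5,-0.3],0],[[0.8,2.8,-0.2],0],[[0,0,0],0],[[0,0,0],0],[[0,0,0],0],[[0,0,0],0],[[0,0,0],0],[[0,0,0],0]])

```text
clock: 25.4
tool_pos: [0.5366, -0.192, 0.1252]
orientation: [179.6, -2.4, -106.0]
force: [-0.5, -1.8, 0.1]
opening: 0.0257
```

```bash
python3 st.py
python3 - <<'E'
from h import *
import cv2
b=ctrl.snapshot("scene");np.savez("s16.npz",**b)
cv2.imwrite("pics/s16.png",cv2.resize(b["color"][155:225,250:340,::-1],None,fx=8,fy=8,interpolation=cv2.INTER_CUBIC))
s=ctrl.snapshot("wrist");np.savez("w16.npz",**s)
cv2.imwrite("pics/w16.png",s["color"][:,:,::-1])
E
```

```text
t 25.4 grasp mould x,y mm 2.45 15.75 z 144.19 hand lean y deg 2.41 lean x 0.4 F xyz 0.0 -1.8 0.1 Mx -0.51 open 0.025747106111277347
```

View pics/s16.png

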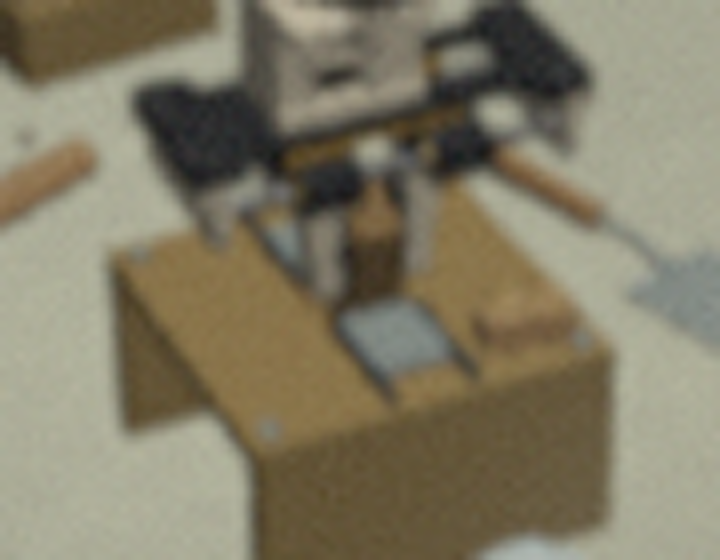

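View pics/w16.png

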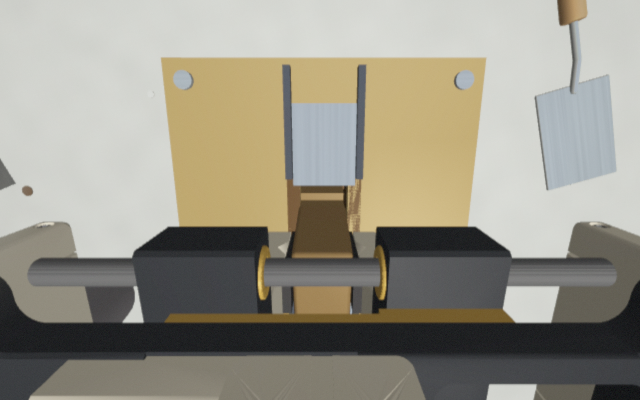

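Run:
```python
import cv2,numpy as np
from h import *
a=cv2.imread("pics/scene0.png")[185:212,285:315];b=np.load("s16.npz")["color"][185:212,285:315,::-1]
cv2.imwrite("pics/cmp2.png",np.hstack([cv2.resize(x,None,fx=13,fy=18,interpolation=cv2.INTER_CUBIC) for x in(a,b)]))
s=dict(np.load("s16.npz"));s.pop("color")
# predicted pixel shift per mm outward for plate outer edge
a=np.radians(-15.95);ey=np.array([-np.sin(a),np.cos(a),0]);m=np.array([.5303,-.2057,.111])
for d in(0,2,4,5.5,7):
    p=proj(s,m+ey*(.060+d/1e3))[0];print(d,p,((p[0]-285+.5)*13-.5,(p[1]-185+.5)*18-.5))
```

```text
0 [300.86690763 198.56835898] (np.float64(212.26979918075648), np.float64(252.73046169468444))
2 [301.10663929 198.85660209] (np.float64(215.3863107298414), np.float64(257.9188376129584))
4 [301.34688091 199.14545835] (np.float64(218.50945178289595), np.float64(263.11825034537577))
5.5 [301.52739776 199.36250411] (np.float64(220.8561709200465), np.float64(267.025074005862))
7 [301.70820308 199.5798967 ] (np.float64(223.20664002989434), np.float64(270.93814062990873))
```

View pics/cmp2.png

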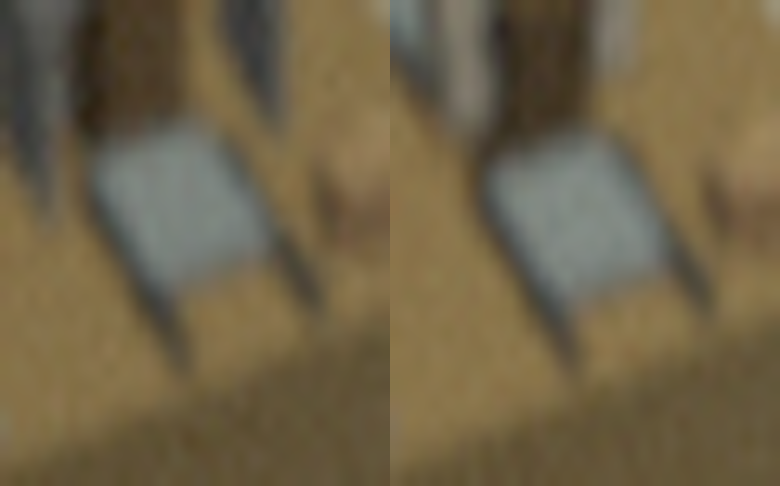

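Run:
```python
import cv2
from h import *
A=cv2.imread("pics/scene0.png").astype(float);B=np.load("s16.npz")["color"][:,:,::-1].astype(float)
# blue-minus-red along +y direction of plate centre, several x offsets
s=dict(np.load("s16.npz"))
a=np.radians(-15.95);ex=np.array([np.cos(a),np.sin(a),0]);ey=np.array([-np.sin(a),np.cos(a),0]);m=np.array([.5303,-.2057,.111])
d=np.arange(50,76,1.)
for n,I in(("0",A),("16",B)):
    I=cv2.GaussianBlur(I,(0,0),.5)
    v=[]
    for x in np.arange(-10,10.1,1):
        P=proj(s,m+ex*x/1e3+ey*d[:,None]/1e3).astype(np.float32)
        q=cv2.remap((I[:,:,0]-I[:,:,2]).astype(np.float32),P[:,0][None],P[:,1][None],cv2.INTER_LINEAR)[0];v.append(q)
    v=np.mean(v,0);h,l=v[:4].mean(),v[-4:].mean();print(n,v.round(0))
    k=np.where(v<(h+l)/2)[0][0];print(d[k-1]+(v[k-1]-(h+l)/2)/(v[k-1]-v[k]))
```

```text
0 [  2.   2.   2.   2.   2.   2.   1.   0.  -0.  -2.  -3.  -5.  -7. -10.
 -13. -16. -20. -23. -27. -31. -35. -39. -43. -46. -49. -51.]
66.7869246006012
16 [  2.   2.   2.   2.   2.   2.   2.   2.   2.   2.   2.   1.   1.  -0.
  -1.  -2.  -4.  -6.  -8. -11. -15. -18. -22. -26. -30. -34.]
69.50033158063889
```

Call:
move_arm(increments=[[[-1.4,-4.8,-0.5],0],[[-1.4,-4.8,-0.5],0],[[-1.4,-4.8,-0.5],0],[[-1.4,-4.8,-0.5],0],[[0,0,0],0],[[0,0,0],0],[[0,0,0],0],[[0,0,0],0]])

```text
clock: 26.3
tool_pos: [0.533, -0.2056, 0.1237]
orientation: [179.8, -1.9, -105.9]
force: [-1.5, 0.8, -0.1]
opening: 0.0256
```

```bash
python3 st.py
```

```text
t 26.3 grasp mould x,y mm 2.67 1.49 z 142.67 hand lean y deg 1.86 lean x 0.22 F xyz -1.6 0.4 -0.1 Mx 0.29 open 0.025623497749841767
```

Call:
move_arm(increments=[[[-0.5,-1.7,0],0],[[0,0,0],0],[[0,0,0],0],[[0,0,0],0],[[0,0,0],0],[[0,0,0],0],[[0,0,0],0],[[0,0,0],0]])

```text
clock: 27.1
tool_pos: [0.5328, -0.2065, 0.1237]
orientation: [179.8, -1.8, -105.9]
force: [-0.4, 1.5, 0.8]
opening: 0.0259
```

```bash
python3 st.py
python3 - <<'E'
from h import *
import cv2
b=ctrl.snapshot("scene");np.savez("s17.npz",**b)
cv2.imwrite("pics/s17.png",cv2.resize(b["color"][155:225,250:340,::-1],None,fx=8,fy=8,interpolation=cv2.INTER_CUBIC))
s=ctrl.snapshot("wrist");np.savez("w17.npz",**s)
cv2.imwrite("pics/w17.png",cv2.resize(s["color"][90:330,220:430,::-1],None,fx=2.5,fy=2.5,interpolation=cv2.INTER_CUBIC))
E
```

```text
t 27.1 grasp mould x,y mm 2.67 0.49 z 142.65 hand lean y deg 1.78 lean x 0.21 F xyz -0.9 1.3 0.8 Mx 0.78 open 0.025940515072406363
```

View pics/s17.png

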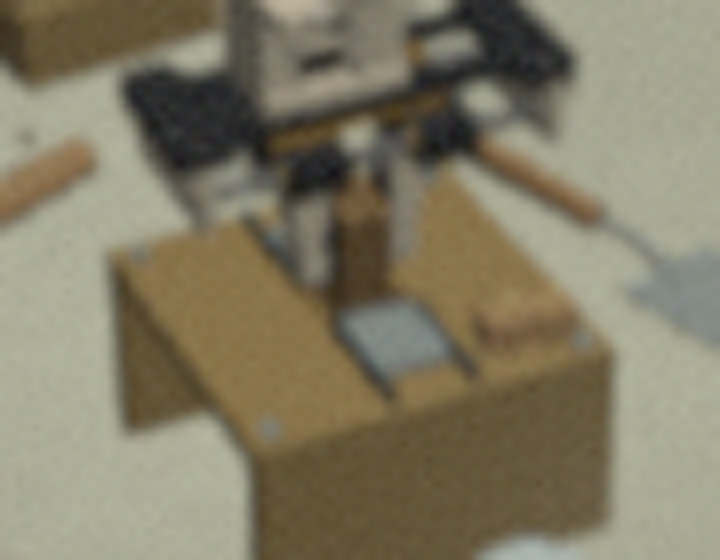

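View pics/w17.png

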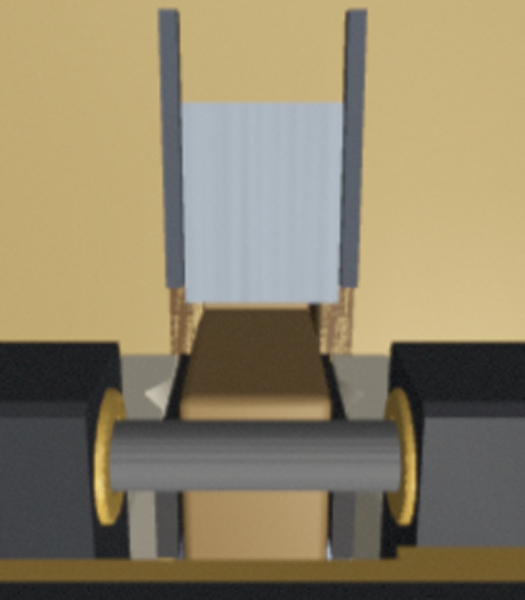

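Run:
```python
from h import *
a=np.radians(-15.95);ex=np.array([np.cos(a),np.sin(a),0]);ey=np.array([-np.sin(a),np.cos(a),0])
s=dict(np.load("w17.npz"))
def y(p,z):
    d=ray(s,un(p,220,90,2.5),z)-[.5303,-.2057,0];return (d@ex*1e3).round(1),(d@ey*1e3).round(1)
print("top edge",[y((256,402),z) for z in(.1632,.1645)])
print("bottom",[y((256,309),z) for z in(.111,.1155)])
print("plate outer/inner",y((262,102),.111),y((262,302),.111))
# same for initial w9
s=dict(np.load("w9.npz"))
def y9(p,z):
    d=ray(s,un(p,265,165,7),z)-[.5303,-.2057,0];return (d@ex*1e3).round(1),(d@ey*1e3).round(1)
print("init top",y9((282,203),.1645),"bot",[y9((290,132),z) for z in(.111,.1155)])
```

```text
top edge [(np.float64(1.7), np.float64(-15.6)), (np.float64(1.7), np.float64(-16.1))]
bottom [(np.float64(1.4), np.float64(-17.1)), (np.float64(1.4), np.float64(-18.4))]
plate outer/inner (np.float64(0.0), np.float64(-64.9)) (np.float64(-0.0), np.float64(-18.8))
init top (np.float64(-0.5), np.float64(-17.4)) bot [(np.float64(0.0), np.float64(-15.8)), (np.float64(-0.1), np.float64(-16.7))]
```

Run:
```python
import cv2,numpy as np
w=[cv2.imread("pics/"+n)[195:265,280:365] for n in("w10.png","w11.png","w16.png")]
s=np.load("w17.npz")["color"][195:265,280:365,::-1]
w.append(s)
r=[cv2.resize(x,None,fx=4.6,fy=4.2,interpolation=cv2.INTER_CUBIC) for x in w]
cv2.imwrite("pics/cmp3.png",np.vstack([np.hstack(r[:2]),np.hstack(r[2:])]))
```

```text
(no output)
```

View pics/cmp3.png

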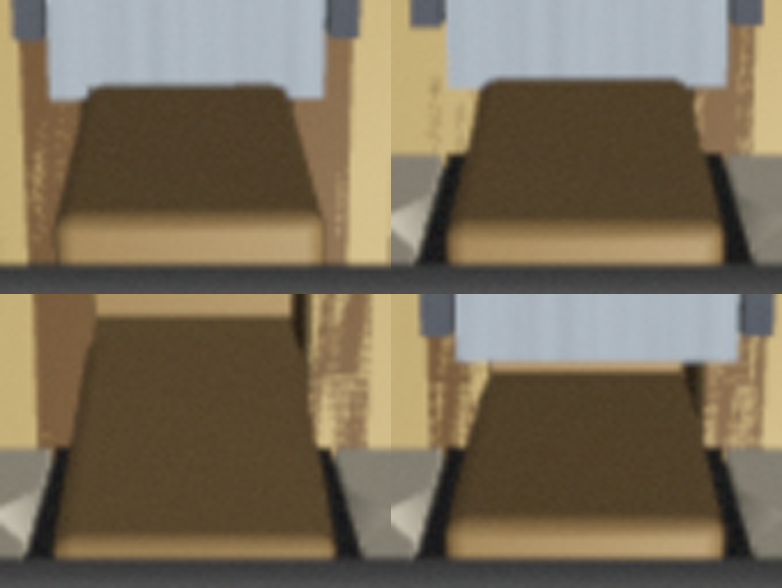

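Call:
move_arm(increments=[[[-0.8,-2.9,0],0],[[-0.3,-1,0],0],[[0,0,0],0],[[0,0,0],0],[[0,0,0],0],[[0,0,0],0],[[0,0,0],0],[[0,0,0],0]])

```text
clock: 28.0
tool_pos: [0.5321, -0.2088, 0.1235]
orientation: [179.8, -1.6, -105.9]
force: [-0.4, 3.3, 1.0]
opening: 0.0257
```

```bash
python3 st.py
python3 - <<'E'
from h import *
import cv2
s=ctrl.snapshot("wrist");np.savez("w18.npz",**s)
cv2.imwrite("pics/w18.png",cv2.resize(s["color"][195:265,280:365,::-1],None,fx=4.6,fy=4.2,interpolation=cv2.INTER_CUBIC))
E
```

```text
t 28.0 grasp mould x,y mm 2.68 -1.93 z 142.54 hand lean y deg 1.62 lean x 0.18 F xyz -1.3 3.1 1.0 Mx 1.13 open 0.025703412279305577
```

View pics/w18.png

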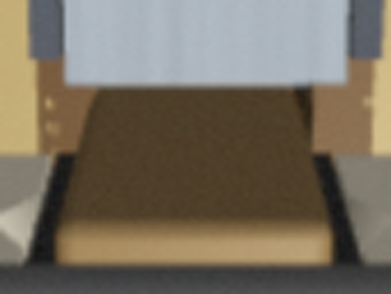

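Call:
move_arm(increments=[[[0.3,1.2,0],0],[[0,0,4],0],[[0,0,4],0],[[0,0,0],0],[[0,0,0],0],[[0,0,0],0],[[0,0,0],0],[[0,0,0],0]])

```text
clock: 28.85
tool_pos: [0.532, -0.2079, 0.1312]
orientation: [179.7, -1.7, -105.9]
force: [-0.3, 1.1, -2.0]
opening: 0.0258
```

```bash
python3 st.py
```

```text
t 28.85 grasp mould x,y mm 2.27 -1.1 z 150.21 hand lean y deg 1.65 lean x 0.25 F xyz -0.6 1.0 -2.0 Mx 0.5 open 0.025827782488826168
```

Call:
move_arm(increments=[[[0.1,0.5,4],0],[[0,0,5],0],[[0,0,5],0],[[0,0,0],0],[[0,0,0],0],[[0,0,0],0],[[0,0,0],0],[[0,0,0],0]])

```text
clock: 29.65
tool_pos: [0.532, -0.2079, 0.1467]
orientation: [179.8, -1.7, -106.0]
force: [0.5, 0.2, -2.7]
opening: 0.0256
```

```bash
python3 st.py
```

```text
t 29.65 grasp mould x,y mm 2.3 -1.05 z 165.71 hand lean y deg 1.69 lean x 0.23 F xyz 0.5 0.3 -2.7 Mx 0.14 open 0.025627029954510428
```

Call:
move_arm(increments=[[[0,0.3,6],0],[[0,0.3,8],0],[[0,0,8],0],[[0,0,8],0],[[0,0,6],0],[[0,0,0],0],[[0,0,0],0],[[0,0,0],0]])

```text
clock: 30.45
tool_pos: [0.5322, -0.2072, 0.1869]
orientation: [179.8, -1.7, -106.0]
force: [-0.3, 1.0, -2.9]
opening: 0.026
```

```bash
python3 st.py
python3 - <<'E'
from h import *
import cv2
b=ctrl.snapshot("scene");np.savez("s19.npz",**b)
cv2.imwrite("pics/s19.png",cv2.resize(b["color"][135:220,245:345,::-1],None,fx=7,fy=7,interpolation=cv2.INTER_CUBIC))
s=ctrl.snapshot("wrist");np.savez("w19.npz",**s)
cv2.imwrite("pics/w19.png",s["color"][:,:,::-1])
E
```

```text
t 30.45 grasp mould x,y mm 2.28 -0.41 z 205.85 hand lean y deg 1.67 lean x 0.16 F xyz -0.6 0.8 -2.9 Mx 0.19 open 0.025996894154290153
```

View pics/s19.png

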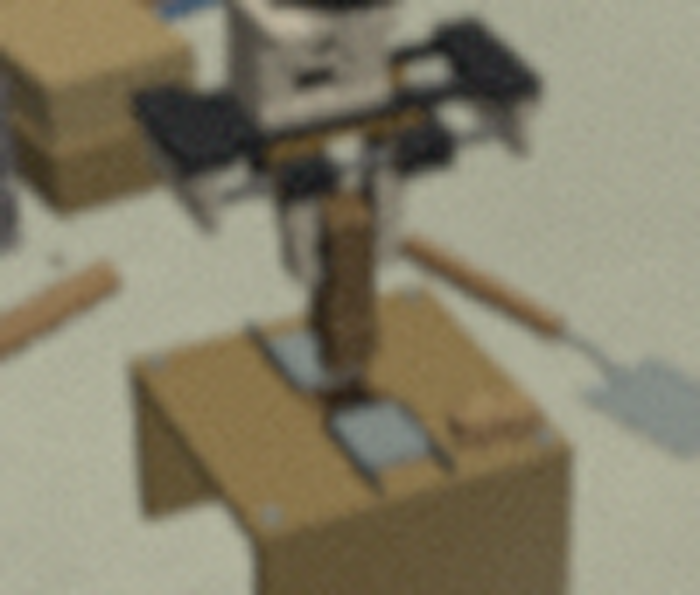

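View pics/w19.png

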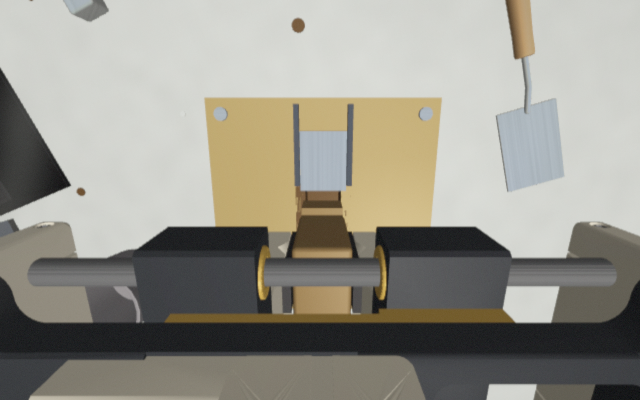

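Run:
```python
from h import *
import cv2
s=dict(np.load("s19.npz"));im=cv2.resize(s["color"][125:215,250:335,::-1],None,fx=8,fy=6.6,interpolation=cv2.INTER_CUBIC)
im0=im.copy()
a=np.radians(-15.95);ex=np.array([np.cos(a),np.sin(a),0]);ey=np.array([-np.sin(a),np.cos(a),0])
g=np.array([.5303,-.2057,0])+ex*.00228-ey*.00041
def line(p,q,c):
    P=proj(s,np.array([p,q]));P=(P-[250,125]+.5)*[8,6.6]-.5
    cv2.line(im,tuple(int(v) for v in P[0]),tuple(int(v) for v in P[1]),c,1)
for lean,c in((0,(0,255,0)),(np.radians(3),(0,0,255))):
    up=np.array([0,0,1])*np.cos(lean)+ey*np.sin(lean);yy=ey*np.cos(lean)-np.array([0,0,1])*np.sin(lean)
    F=g+[0,0,.20585]-up*.0774
    for sx in(-1,1):
        line(F+ex*.013*sx+yy*.018+up*.05,F+ex*.013*sx+yy*.018+up*.0985,c)
    line(F+ex*.013+yy*.008,F-ex*.013+yy*.008,c)
    line(F+ex*.013+yy*.018+up*.0985,F-ex*.013+yy*.018+up*.0985,c)
cv2.imwrite("pics/ov.png",im)
```

```text
(no output)
```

View pics/ov.png

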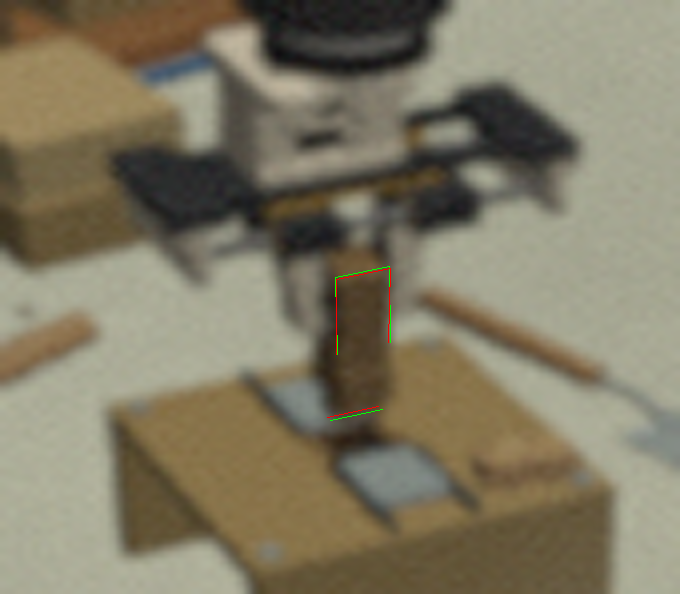

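Run:
```python
from h import *
import cv2
s=dict(np.load("w19.npz"))
a=np.radians(-15.95);ex=np.array([np.cos(a),np.sin(a),0]);ey=np.array([-np.sin(a),np.cos(a),0])
g=np.array([.5303,-.2057,0])+ex*.00228-ey*.00041
for L in(-4,-2,0,2,4,6,8):
    l=np.radians(L);up=np.array([0,0,1])*np.cos(l)+ey*np.sin(l);yy=ey*np.cos(l)-np.array([0,0,1])*np.sin(l)
    F=g+[0,0,.20585]-up*.0774
    print(L,[proj(s,F-yy*y+up*z)[0,1].round(1) for y,z in((.018,.098),(.018,.0495),(.018,.045),(.014,.045),(.018,.039),(.008,0))])
cv2.imwrite("pics/w19c.png",cv2.resize(s["color"][180:262,280:365,::-1],None,fx=7,fy=7,interpolation=cv2.INTER_CUBIC))
```

```text
-4 [np.float64(242.4), np.float64(217.2), np.float64(215.5), np.float64(222.0), np.float64(213.4), np.float64(215.5)]
-2 [np.float64(244.4), np.float64(215.8), np.float64(213.9), np.float64(220.4), np.float64(211.5), np.float64(212.1)]
0 [np.float64(246.6), np.float64(214.5), np.float64(212.3), np.float64(218.8), np.float64(209.6), np.float64(208.7)]
2 [np.float64(248.8), np.float64(213.2), np.float64(210.8), np.float64(217.2), np.float64(207.8), np.float64(205.3)]
4 [np.float64(251.0), np.float64(211.9), np.float64(209.3), np.float64(215.7), np.float64(206.0), np.float64(201.9)]
6 [np.float64(253.2), np.float64(210.7), np.float64(207.9), np.float64(214.2), np.float64(204.3), np.float64(198.6)]
8 [np.float64(255.5), np.float64(209.6), np.float64(206.5), np.float64(212.8), np.float64(202.6), np.float64(195.2)]
```

View pics/w19c.png

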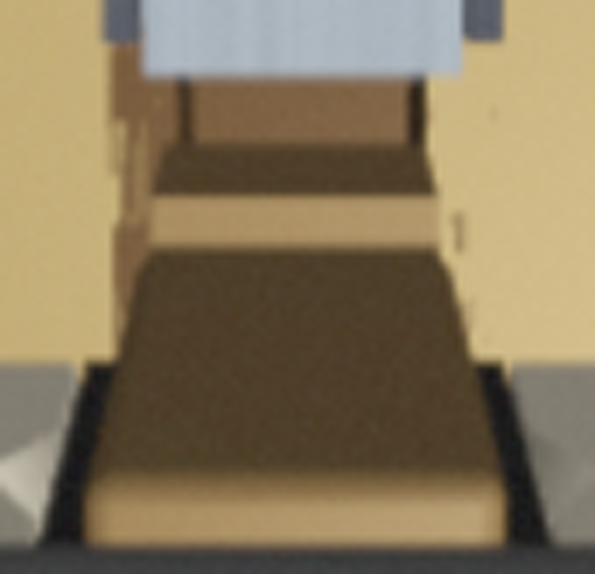

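Call:
move_arm(increments=[[[0,0,-2],0],[[0,0,-0.7],0],[[0,0,0],0],[[0,0,0],0],[[0,0,0],0],[[0,0,0],0],[[0,0,0],0],[[0,0,0],0]])

```text
clock: 31.35
tool_pos: [0.5316, -0.2072, 0.1826]
orientation: [179.7, -1.7, -106.0]
force: [-0.0, -1.0, -2.3]
opening: 0.0258
```

```bash
python3 st.py
python3 - <<'E'
from h import *
import cv2
for n in("scene","top"):
    b=ctrl.snapshot(n);cv2.imwrite(f"pics/{n}20.png",b["color"][:,:,::-1])
E
```

```text
t 31.35 grasp mould x,y mm 1.72 -0.54 z 201.55 hand lean y deg 1.7 lean x 0.3 F xyz 0.2 -0.9 -2.3 Mx 0.14 open 0.025758826132704582
```

View pics/scene20.png

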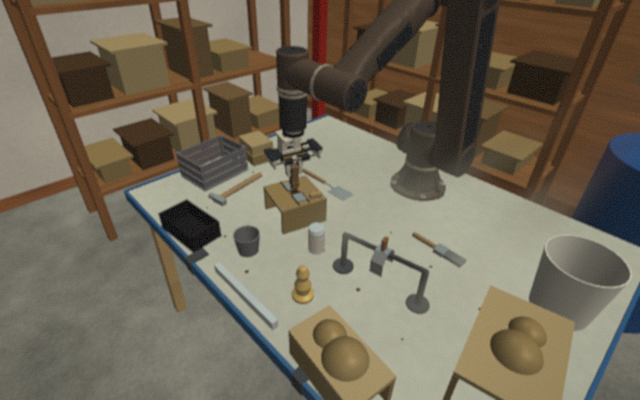

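Call:
move_arm(increments=[[[0,0,1.5],0],[[0,0,0],0],[[0,0,0],0],[[0,0,0],0],[[0,0,0],0],[[0,0,0],0],[[0,0,0],0],[[0,0,0],0]])

```text
clock: 32.25
tool_pos: [0.5316, -0.2072, 0.1843]
orientation: [179.7, -1.7, -106.0]
force: [0.6, -0.4, -2.5]
opening: 0.0257
```

```bash
python3 st.py
```

```text
t 32.25 grasp mould x,y mm 1.73 -0.54 z 203.27 hand lean y deg 1.7 lean x 0.29 F xyz 0.7 -0.2 -2.5 Mx 0.13 open 0.025702167646100345
```

Foot ≈15 mm above the plates, the force reading is the block's weight, and the keeper is on the rail. Handing in.

Run:
```python
from plant import ctrl
print(ctrl.close_job())
```

```text
the job is handed in; nothing more can be done
None
```

The job is done and handed in at about 32 s of the 67 s allowed. The keeper hangs astride the rail, and the arm is holding the block free above its slot.

- **Keeper:** I lifted it off and released it on the rail near the middle of the bar. The scene picture after letting go, and one just before handing in, show it hanging there by itself.
- **Rocking:** I rocked the block both ways by about 0.2 rad. After the first rock to the -y side that plate measured only 4.2 mm back, so I rocked further both ways. Both plates then measured about 5.4 mm. That is past the 4 mm needed to pass but just short of the advised 5.5 mm, with perhaps 0.5 mm of measuring error.
- **Lift:** It came up without catching. The last force reading was about -2.5 N, roughly the block's weight. From the grip height, the foot is about 15 mm above the plates and within about 2 mm of the slot centre.
- **Uprightness:** My checks of the lean disagreed a little. Separate picture edges gave between about -2 and +2 degrees, around 1 degree towards +y. The hand itself is tilted 1.7 degrees.
- **Other things on the bench:** In the last scene picture nothing else looks moved. I compared it by eye only, not by measuring.

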